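# Load and lock the tube mixer

## Task

Set up a mixing run: swing the mixer's red lever a quarter turn to its unlocked stop, then stand every sample tube from the sloped drain stand upright in a socket of the mixer, cap up and fully home, and swing the lever back to its locked stop. Stand the bench timer upright on the middle of the green-edged pad (at any time during the job), and leave the red-capped bottle and the beaker where they are.

Things in the scene. Friction and masses are not known exactly. Their poses are not given: they have to be found in the camera images.
- tube_1_center (a point): white capped sample tube, blue cap, about 45 g, may be absent: 160 mm long, body 22 mm in diameter, round foot, fixed cap 26 mm in diameter over the last 30 mm. This point is half-way along its axis (80 mm from the foot); z runs along the tube to the cap. At the start it leans in a lane of the drain stand, 0.70 rad off vertical, cap up and away from the robot (leaning along the stand's +x)
- tube_2_center (a point): white capped sample tube, green cap, about 45 g, may be absent: 160 mm long, body 22 mm in diameter, round foot, fixed cap 26 mm in diameter over the last 30 mm. This point is half-way along its axis (80 mm from the foot); z runs along the tube to the cap. At the start it leans in a lane of the drain stand, 0.70 rad off vertical, cap up and away from the robot (leaning along the stand's +x)
- tube_3_center (a point): white capped sample tube, orange cap, about 45 g, may be absent: 160 mm long, body 22 mm in diameter, round foot, fixed cap 26 mm in diameter over the last 30 mm. This point is half-way along its axis (80 mm from the foot); z runs along the tube to the cap. At the start it leans in a lane of the drain stand, 0.70 rad off vertical, cap up and away from the robot (leaning along the stand's +x)
- tube_4_center (a point): white capped sample tube, yellow cap, about 45 g, may be absent: 160 mm long, body 22 mm in diameter, round foot, fixed cap 26 mm in diameter over the last 30 mm. This point is half-way along its axis (80 mm from the foot); z runs along the tube to the cap. At the start it leans in a lane of the drain stand, 0.70 rad off vertical, cap up and away from the robot (leaning along the stand's +x)
- drain_stand: fixed, blue base 130 x 222 mm, four white sloped lanes 60 mm apart along y, some may be empty; origin under its middle, x away from the robot, z up. An 18 mm wide tongue under each tube reaches 94 mm along it from the foot, low side walls 49 mm; between there and the cap a tube can be gripped from straight above, fingers closing along the stand's y, and lifted straight up
- mixer: fixed grey tube mixer block, 66 x 232 mm, top 68 mm high, with four round sockets in a row along y and the red lever on a white housing at its +y end; origin under the middle of the block, x away from the robot, z up. The lever carries a long steel keeper bar, 72 to 83 mm above the bench
- socket_1 (a point): centre of the mouth of socket 1 (counted from the mixer's -y end), 68 mm above the bench; round hole 27 mm in diameter, 60 mm deep with a flat floor; any tube fits any socket; neighbours are 60 mm apart, the centre of a seated tube is 20 mm above this point
- socket_2 (a point): centre of the mouth of socket 2 (counted from the mixer's -y end), 68 mm above the bench; round hole 27 mm in diameter, 60 mm deep with a flat floor; any tube fits any socket; neighbours are 60 mm apart, the centre of a seated tube is 20 mm above this point
- socket_3 (a point): centre of the mouth of socket 3 (counted from the mixer's -y end), 68 mm above the bench; round hole 27 mm in diameter, 60 mm deep with a flat floor; any tube fits any socket; neighbours are 60 mm apart, the centre of a seated tube is 20 mm above this point
- socket_4 (a point): centre of the mouth of socket 4 (counted from the mixer's -y end), 68 mm above the bench; round hole 27 mm in diameter, 60 mm deep with a flat floor; any tube fits any socket; neighbours are 60 mm apart, the centre of a seated tube is 20 mm above this point
- lever (a joint): angle of the red lever, rad: 0 locked (handle points away and left, midway between the mixer's +x and +y; keeper bar along the far side of the sockets, covering 2 mm of their mouths), 1.571 unlocked (a quarter turn anticlockwise from above: handle between -x and +y, 268 mm bar swung away to +x). End stops at both; stays where left; about 2 N at the handle
- lever_grip (a point): on the axis of the lever's black upright handle (round, 18 mm in diameter, its top 143 mm above the bench and free for 60 mm down), 22 mm below its top and 75 mm from the lever's axis; can be pinched from above or pushed
- lever_pivot (a point): on the vertical axis about which the lever turns, level with lever_grip
- timer_center (a point): small white bench timer, stands upright, 46 mm (x) x 68 mm (y) x 52 mm, may be gripped across its x (36 mm between its main faces); this point is its centre, 26 mm above its underside; about 70 g
- timer_pad: fixed green-edged square pad, 90 x 90 mm, 3 mm thick; origin under its middle
- red_bottle_center (a point): bystander: small amber bottle with a red cap, 37 mm in diameter, 72 mm tall, loose; its centre
- beaker_center (a point): bystander: empty 50 ml beaker, 45 mm in diameter, 52 mm tall, loose; its centre
Not all that is in view belongs to the job. Leave any black, blue or purple look-alike of the part that bears timer_center alone.

How it is judged:
By the outcome, as a careful person would: the job done as asked, in the order asked, and still so for the second after the job is handed in, with the robot touching nothing.
Of tube_1, tube_2, tube_3, tube_4 only 2 to 4 are there at a start; the rules pass over those that are not, and their reading is None.
At some moment in a run one of timer may be knocked a few centimetres aside while the robot is not near it.
It also fails if it takes over 210 s, if anything falls off the work surface, if the arm or the gripper's body presses on something with over 40 N, if the wrist force passes 120 N, or if a joint passes its speed limit or range.

## Robot

A 6-joint arm with a two-finger parallel gripper is mounted at the origin on a cart in front of the work surface, level with it; the furniture and walls round the work are solid. World frame = base frame: x ahead of the robot, y to its left, z up, the work surface at z = 0. Lengths are in mm, angles in rad, forces in N, time in s.
With the tool pointing down it reaches from about 250 to 800 mm from the base axis. Payload 3.9 kg.
Tool frame: the origin (TCP) lies midway between the tips of the shut fingers; the grasp point (between the pads) lies 19 mm behind it; z points along the fingers, y is the direction in which the jaws open and shut (so a half turn about z gives the same grasp; the last joint's range is limited). The gripper opens to 85 mm and grips with 20 to 120 N. Pads are 22 mm wide; open, the fingers measure 114 mm over their backs; the gripper's body (76 mm by 85 mm) begins 54 mm behind the grasp point. The pads swing forward as they close: fully open they stand 13 mm farther back than shut.
Start: joints at [-1.273, 0.26, -0.138, 1.173, 0, 1.571], TCP at [154.04, -501.883, 231.304] pointing down, gripper open.
Joint ranges: [-2.78, 2.78], [-0.83, 1.72], [-1.28, 1.37], [-1.9, 2.12], [-1.57, 1.48], [-3.14, 3.14]. Speed limits (rad/s): [2.57, 2.57, 3.14, 3.14, 3.14, 3.14].

## Interface

Orientations are given as a unit quaternion [w, x, y, z].
In Python, from workcell import manip gives the robot as it stands.
- The arm moves only by the tool jog_arm, never from a script. Its argument "series" is a list of rows, each a list of 7 numbers: the shift along the tool's x, y, z in m, then the turn, a rotation vector about the tool's x, y, z in degrees, then the finger opening in m, from 0 to 0.0854. A call has 1 to 5 rows; each row is the pose to reach, as a shift and turn from the pose commanded when the call began, along the tool's axes at that moment; what a row does not reach only later rows make up. A row lasts 1/10 s, in which the tool goes at most 50 mm and 8.59 degrees, less where a joint would pass 70% of its speed; a pose out of reach is approached as far as the arm can. A call with a gripper value outside its range is refused whole. The fingers move at their own pace and stop on an object; "newtons" is the grip in N (left out, the last holds). Time passes only in rows, so rows that repeat a pose let the fingers close. It gives the time, the measured TCP pose, the force and the opening at its end, in the units of the state.
- manip.get_state(): the state, without advancing time (a new reading comes with each control period).
- manip.camera(name): name is "scene" or "top" or "wrist"; returns (picture, depth): 480x640x3 uint8, red, green, blue; 480x640 float32, mm along the optical axis (not along the pixel's ray), 0 where there is no reading.
- manip.camera_info(name): a dict with "fx", "fy", "cx", "cy" (pixels), "R" (3x3) and "t" (3): a world point X has camera coordinates R X + t; the wrist camera has in their place "hand_eye" (4x4, takes a point from camera to tool coordinates, whose origin is the TCP and whose axes are the flange's). Camera axes: x right, y down, z forward; pixel columns grow to the right and rows downward; lengths in mm; the calibration is good to about 2 mm. A picture is of the moment at which its call begins: read the wrist's pose just before it. camera_info takes no time and is no camera call.
- manip.close_job(): hands the job in, once; it reports no verdict.
Trained networks look in the newest picture that a camera, given by its name, has taken for a name from the list of things; names that differ only in an ending like _2 or _b are one class to them, and where a whole thing is asked for, a point or a joint stands for the part that bears it (a point fixed in the world has none). Each returns a list of dicts, best first, with "score" (0 to 1); they miss things now and then, are a little off and sometimes report something else, mostly with a low value. They report only what shows in the picture. A call takes as long as a camera call. They do not tell look-alikes from the thing itself.
- manip.search_frame(label, camera): "at" ([x, y, z] in mm, in world coordinates, good to about 4 mm: the middle of the surface that is visible of it).
The state is a dict: "time_s": time; "joints": joint angles; "qd": joint speeds; "effort": joint torques, N m; "ee_pos": TCP position; "orientation": TCP orientation; "wrist_force": force on the tool from outside, world axes, zero at the start; "ft_torque": the same for the moment, N m; "finger_gap": finger opening in mm.
Only numpy, scipy, OpenCV 4.12 (cv2) and the standard library are available. Lean on these libraries where they do the work, as an engineer would, in place of code of your own. Each camera call takes 0.05 s, during which the arm holds its last target.

## Working session

There is one attempt and no reset: what is moved stays moved. The work goes in short steps, Python scripts to look and compute and a tool call to move; the robot and the scene stay as the last step left them, time stands still between calls to the robot, and variables do not carry over. Pictures are saved under pics/ and viewed, and the job is handed in when it is done.

Besides the shell and the picture viewer there is one more tool, called after "Emit:" as name(argument=value, ...) on one line, values as JSON. jog_arm: Moves the arm, as the interface text tells. Its arguments: {"type":"object","properties":{"series":{"type":"array","items":{"type":"array","items":{"type":"number"}}},"newtons":{"type":"number"}},"required":["series"]}

```bash
ls; mkdir -p pics
python3 - <<'E'
from workcell import manip
import cv2
print(manip.get_state())
for n in ("scene","top","wrist"):
    p,d=manip.camera(n); cv2.imwrite(f"pics/{n}0.png",p[:,:,::-1]); print(n,{k:v for k,v in manip.camera_info(n).items()})
E
```

```text
pics
{'time_s': 0.0, 'joints': array([-1.27297983e+00,  2.60682697e-01, -1.39396489e-01,  1.17268879e+00,
       -9.41797555e-06,  1.57078501e+00]), 'qd': array([-0.0011854 , -0.00057649,  0.00089461,  0.00050243, -0.00041078,
        0.00029578]), 'effort': array([ 2.66048766e-03, -4.05677891e+01,  2.53924352e+01,  1.86650926e-02,
        2.71224826e-04, -8.39050301e-06]), 'ee_pos': array([ 153.84722812, -501.23042655,  230.45521812]), 'orientation': array([-9.74216996e-04,  9.88932317e-01,  1.48364079e-01, -1.50906820e-04]), 'wrist_force': array([ 0.20390212,  0.71924392, -0.44967909]), 'ft_torque': array([ 0.01003093, -0.05339499, -0.05986497]), 'finger_gap': 85.31996559694777}
scene {'fx': 549.8177872591946, 'fy': 549.8177872591946, 'cx': 323.2378892744886, 'cy': 239.97959340417344, 'R': array([[ 0.68428439, -0.72919141,  0.0058958 ],
       [-0.61400384, -0.5805146 , -0.53479163],
       [ 0.39338806,  0.36232952, -0.84496341]]), 't': array([-487.82869524,  329.15843795, 1750.61183958])}
top {'fx': 623.2736297906104, 'fy': 623.2736297906104, 'cx': 335.28018176582543, 'cy': 241.1035019849254, 'R': array([[-0.00342238, -0.99997631,  0.00597237],
       [-0.9974334 ,  0.00298641, -0.07153808],
       [ 0.07151855, -0.00620187, -0.99741999]]), 't': array([-110.0235355 ,  551.66441848, 1669.70632757])}
wrist {'fx': 387.87283793810695, 'fy': 387.87283793810695, 'cx': 324.3696406386586, 'cy': 239.21629320571256, 'hand_eye': array([[ 5.35038312e-04, -9.59318133e-01, -2.82326819e-01,
         7.20171352e+01],
       [ 9.99999445e-01,  7.69370810e-04, -7.19142994e-04,
         9.45310037e-02],
       [ 9.07100928e-04, -2.82326278e-01,  9.59318013e-01,
        -1.42696097e+02],
       [ 0.00000000e+00,  0.00000000e+00,  0.00000000e+00,
         1.00000000e+00]])}
```

View pics/top0.png

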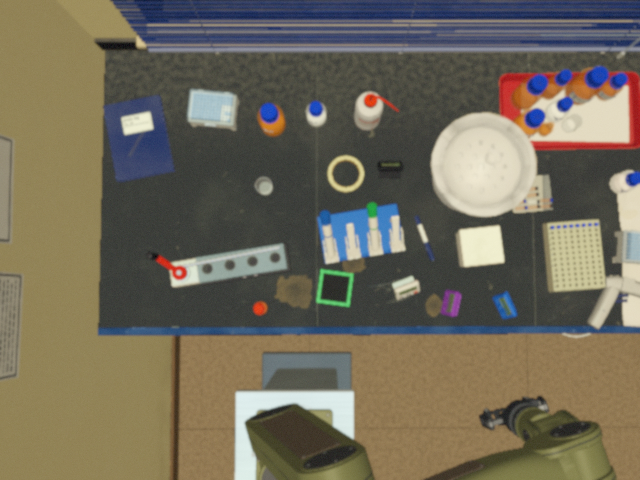

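View pics/scene0.png

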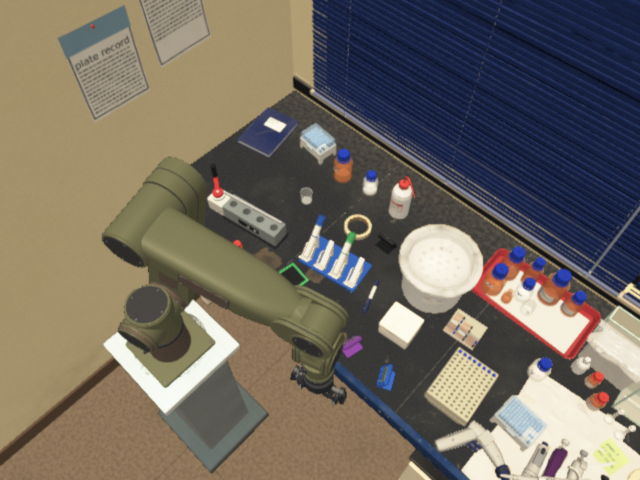

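View pics/wrist0.png

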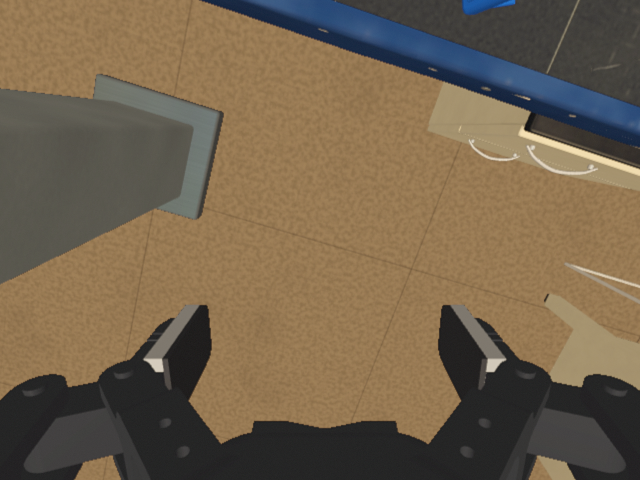

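The top view shows the mixer (lever at 179,272), the stand with blue-capped (325,217) and green-capped (373,208) tubes, the pad at (335,288), and a white timer near (405,288). Purple and blue look-alikes are at (451,303) and (505,305), the red bottle at (260,308) and the beaker at (263,186). Next I'll get coarse measurements.

```bash
cat > h.py <<'E'
from workcell import manip
import numpy as np, cv2
from scipy.spatial.transform import Rotation as Ro
def q2R(q): return Ro.from_quat([q[1],q[2],q[3],q[0]]).as_matrix()
def camT(name,st=None):
    ci=manip.camera_info(name)
    K=(ci["fx"],ci["fy"],ci["cx"],ci["cy"])
    if name!="wrist":
        R=np.array(ci["R"]);t=np.array(ci["t"]); return K,R.T,-R.T@t
    st=st or manip.get_state(); H=np.array(ci["hand_eye"]); Rt=q2R(st["orientation"])
    return K,Rt@H[:3,:3],Rt@H[:3,3]+st["ee_pos"]
def cloud(d,C):
    K,R,t=C; v,u=np.mgrid[0:480,0:640]
    P=np.stack([(u-K[2])/K[0]*d,(v-K[3])/K[1]*d,d],-1)@R.T+t
    P[d<=0]=np.nan; return P
def ray_z(u,v,z,C):
    K,R,t=C; r=R@np.array([(u-K[2])/K[0],(v-K[3])/K[1],1.]); return t+r*(z-t[2])/r[2]
def proj(X,C):
    K,R,t=C; p=R.T@(np.asarray(X)-t); return K[0]*p[0]/p[2]+K[2],K[1]*p[1]/p[2]+K[3]
def shot(name,fn=None):
    st=manip.get_state(); p,d=manip.camera(name); C=camT(name,st)
    if fn: cv2.imwrite("pics/"+fn+".png",p[:,:,::-1])
    np.savez("last_"+name,p=p,d=d); return p,d,C
def local(st,target,Rt=None):
    """shift in tool axes (m) & rotvec deg from st pose to target pos (mm), Rt matrix"""
    R=q2R(st["orientation"]); s=R.T@(np.asarray(target)-st["ee_pos"])/1000
    r=np.zeros(3) if Rt is None else np.degrees(Ro.from_matrix(R.T@Rt).as_rotvec())
    return np.round(s,4),np.round(r,2)
E
python3 - <<'E'
from h import *
p,d,C=shot("top")
P=cloud(d,C)
im=cv2.resize(p[150:330,130:470],None,fx=2.35,fy=2.35,interpolation=cv2.INTER_CUBIC); cv2.imwrite("pics/topc.png",im[:,:,::-1])
for l in ["tube_1_center","mixer","lever","drain_stand","timer_center","timer_pad","red_bottle_center","beaker_center"]:
    for r in manip.search_frame(l,"top"): print(l,round(r["score"],2),np.round(r["at"]),np.round(proj(r["at"],C)))
E
```

```text
tube_1_center 0.57 [570. -92. 112.] [328. 231.]
mixer 0.91 [487. 169.  65.] [229. 265.]
lever 0.82 [500. 286.  84.] [182. 260.]
drain_stand 0.91 [ 571. -184.    6.] [362. 234.]
drain_stand 0.56 [485. 173.  70.] [227. 265.]
timer_center 0.84 [ 428. -297.   37.] [405. 287.]
timer_center 0.74 [ 378. -563.   40.] [505. 305.]
timer_center 0.68 [ 746. -256.   30.] [388. 169.]
timer_center 0.61 [ 384. -419.   40.] [451. 303.]
timer_pad 0.66 [ 430. -111.   -0.] [335. 286.]
red_bottle_center 0.7 [377.  84.  65.] [261. 307.]
beaker_center 0.56 [705.  78.  14.] [266. 185.]
```

View pics/topc.png

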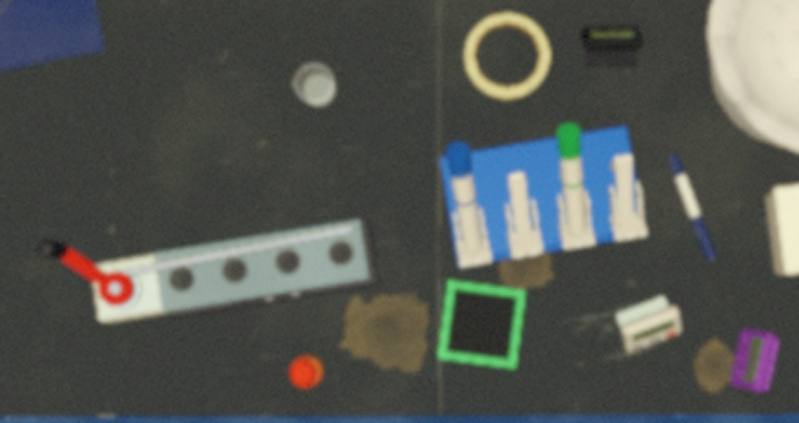

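Run:
```python
from h import *
st=manip.get_state()
print(local(st,[450,-100,340],np.diag([1.,-1,-1])))
```

```text
(array([ 0.4009, -0.2974, -0.1087]), array([ 0.  , -0.  , 17.06]))
```

Emit:
jog_arm(series=[[0,0,-0.05,0,0,0,0.085],[0.037,-0.027,-0.065,0,0,0,0.085],[0.075,-0.055,-0.08,0,0,3,0.085],[0.11,-0.082,-0.1,0,0,6,0.085],[0.147,-0.11,-0.109,0,0,9,0.085]])

```text
time_s: 1.1
ee_pos: [263.3, -352.9, 342.1]
orientation: [0.001, 0.998, 0.069, 0.001]
wrist_force: [1.2, -0.1, -0.4]
finger_gap: 85.0
```

Emit:
jog_arm(series=[[0.06,-0.03,0,0,0,2,0.085],[0.09,-0.06,0,0,0,4,0.085],[0.12,-0.09,0,0,0,6,0.085],[0.15,-0.12,0,0,0,8,0.085],[0.18,-0.15,0,0,0,8,0.085]])

```text
time_s: 1.6
ee_pos: [420.5, -178.0, 340.5]
orientation: [0.0, 1.0, 0.001, 0.0]
wrist_force: [0.2, 0.3, 0.9]
finger_gap: 84.7
```

Run:
```python
from h import *
st=manip.get_state()
print(st["time_s"],st["ee_pos"],st["orientation"],local(st,[450,-100,340],np.diag([1.,-1,-1])))
```

```text
1.6 [ 420.4707041  -178.01278963  340.53342574] [1.56525433e-04 9.99999762e-01 5.85827817e-04 3.28383718e-04] (array([ 0.0296, -0.078 ,  0.0005]), array([ 0.02, -0.04,  0.07]))
```

Emit:
jog_arm(series=[[0.015,-0.035,0,0,0,0,0.085],[0.025,-0.07,0,0,0,0,0.085],[0.025,-0.07,0,0,0,0,0.085],[0.025,-0.07,0,0,0,0,0.085]])

```text
time_s: 2.0
ee_pos: [444.5, -109.3, 340.3]
orientation: [0.0, 1.0, 0.002, -0.0]
wrist_force: [-0.7, 0.0, -0.2]
finger_gap: 85.1
```

Run:
```python
from h import *
p,d,C=shot("wrist","w1")
for l in ["tube_1_center","mixer","lever","drain_stand","timer_center","timer_pad","red_bottle_center"]:
    for r in manip.search_frame(l,"wrist"): print(l,round(r["score"],2),np.round(r["at"]),np.round(proj(r["at"],C)))
```

```text
tube_1_center 0.93 [573. -90. 115.] [304.  57.]
tube_1_center 0.37 [494. 119.  67.] [106. 146.]
mixer 0.89 [494. 122.  67.] [103. 147.]
lever 0.61 [516. 122.  85.] [ 90. 124.]
lever 0.41 [ 435. -298.   25.] [483. 197.]
lever 0.19 [494. 118.  67.] [107. 147.]
drain_stand 0.69 [ 576. -189.    3.] [394.  71.]
timer_center 0.91 [ 387. -414.   36.] [578. 238.]
timer_center 0.69 [ 437. -300.   23.] [484. 195.]
timer_pad 0.73 [ 433. -109.    4.] [324. 195.]
red_bottle_center 0.84 [381.  87.  55.] [154. 246.]
```

View pics/w1.png

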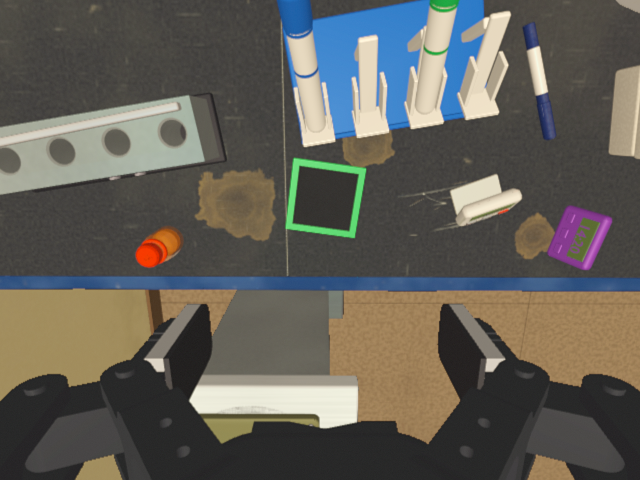

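Emit:
jog_arm(series=[[0.02,-0.05,0,0,0,0,0.085],[0.04,-0.1,0,0,0,0,0.085],[0.06,-0.15,0,0,0,0,0.085],[0.08,-0.2,0,0,0,0,0.085],[0.1,-0.25,0,0,0,0,0.085]])

```text
time_s: 2.9
ee_pos: [531.9, 42.8, 340.2]
orientation: [-0.017, 0.999, 0.031, -0.001]
wrist_force: [-0.3, -0.3, 0.5]
finger_gap: 84.9
```

Emit:
jog_arm(series=[[0.0,-0.04,0,0,0,0,0.085],[0,-0.04,0,0,0,0,0.085],[0,-0.04,0,0,0,0,0.085]])

```text
time_s: 3.2
ee_pos: [529.9, 62.2, 341.7]
orientation: [-0.024, 0.999, 0.044, -0.002]
wrist_force: [-0.3, -0.4, 0.0]
finger_gap: 85.0
```

Run:
```python
from h import *
st=manip.get_state(); print(st["ee_pos"],st["time_s"])
p,d,C=shot("wrist","w2")
P=cloud(d,C)
np.savez("w2",P=P,p=p)
for l in ["mixer","lever"]:
    for r in manip.search_frame(l,"wrist"): print(l,round(r["score"],2),np.round(r["at"]),np.round(proj(r["at"],C)))
```

```text
[529.88128425  62.18572086 341.72778027] 3.2
mixer 0.63 [493. 179.  70.] [229. 217.]
lever 0.68 [506. 287.  84.] [125. 199.]
lever 0.19 [498. 182.  67.] [227. 211.]
```

View pics/w2.png

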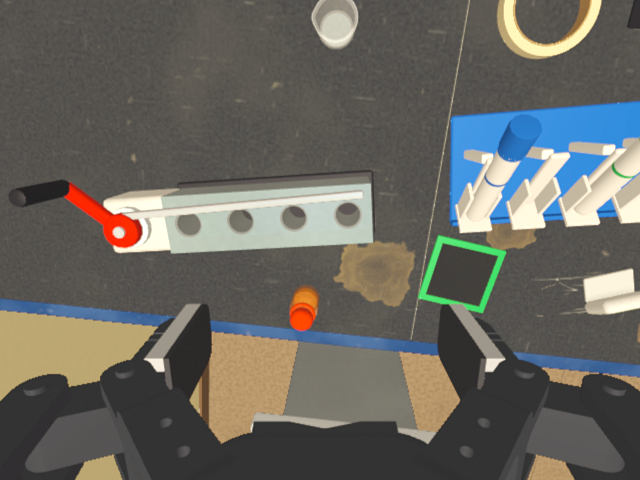

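Run:
```python
from h import *
st=manip.get_state(); print(np.round(st["joints"],3), np.round(st["qd"],3))
print(q2R(st["orientation"]).round(3))
```

```text
[0.086 0.256 0.141 1.457 0.049 3.141] [-0.002  0.     0.003 -0.003  0.002  0.001]
[[ 0.996  0.087 -0.005]
 [ 0.087 -0.995  0.049]
 [-0.001 -0.049 -0.999]]
```

```bash
cat >> h.py <<'E'
def mixer_fit(p,d,C,uv,zt=68):
    """find dark sockets around guess pixel list; return xy world at z=zt"""
    g=cv2.GaussianBlur(cv2.cvtColor(p,cv2.COLOR_RGB2GRAY),(5,5),0); out=[]
    for u,v in uv:
        r=22; x0,y0=int(u)-r,int(v)-r; w=g[y0:y0+2*r,x0:x0+2*r]
        t,b=cv2.threshold(w,0,255,cv2.THRESH_BINARY_INV+cv2.THRESH_OTSU)
        n,lab,s,c=cv2.connectedComponentsWithStats(b)
        k=lab[r,r]
        cs,_=cv2.findContours((lab==k).astype(np.uint8),cv2.RETR_EXTERNAL,cv2.CHAIN_APPROX_NONE)
        e=cv2.fitEllipse(max(cs,key=len)); out.append((e[0][0]+x0,e[0][1]+y0,e[1],ray_z(e[0][0]+x0,e[0][1]+y0,zt,C)))
    return out
E
python3 - <<'E'
from h import *
z=np.load("last_wrist.npz"); p,d=z["p"],z["d"]; C=camT("wrist"); P=cloud(d,C)
for o in mixer_fit(p,d,C,[(189,223),(241,220),(294,216),(348,212)]): print(np.round(o[0],1),np.round(o[1],1),np.round(o[2],1),np.round(o[3],1))
m=(abs(P[...,2]-68)<5)&(P[...,0]<560)&(P[...,0]>440)&(P[...,1]>30)&(P[...,1]<260)
print(m.sum(),np.median(P[m],0)); 
q=P[m][:,:2].astype(np.float32); print(cv2.minAreaRect(q))
m=(P[...,2]>95)&(P[...,1]>200)&(P[...,0]<640); print(m.sum(),np.nanmean(P[m],0),np.nanmax(P[m],0),np.nanmin(P[m],0))
m=(P[...,2]>138)&(P[...,1]>200)&(P[...,0]<640); print(m.sum(),np.nanmean(P[m],0))
# red ring
hsv=cv2.cvtColor(p,cv2.COLOR_RGB2HSV); 
red=((hsv[...,0]<8)|(hsv[...,0]>172))&(hsv[...,1]>150)&(P[...,1]>200)
print("red",np.nanmean(P[red],0),np.nanmedian(P[red],0))
E
```

```text
188.4 224.3 [20.9 24.5] [479.6 225.4  68. ]
240.4 220.7 [22.6 24.5] [489.7 166.3  68. ]
293.4 217.3 [23.3 24.1] [499.6 107.3  68. ]
347.4 214.1 [24.  24.2] [509.1  48.3  68. ]
8345 [488.91634317 138.37541078  68.31436602]
((493.6365051269531, 138.7629852294922), (66.79459381103516, 229.3907012939453), 9.129453659057617)
939 [512.3688351  351.77172556 126.62134858] [519.81684254 364.52470991 146.31479411] [501.73235058 346.51908915  95.01364363]
333 [511.5183987  354.46020881 142.96167029]
red [482.06928297 311.03010623  83.19466162] [482.1667475  308.72096833  84.64037345]
```

Run:
```python
import cv2
p=cv2.imread("pics/w2.png"); cv2.imwrite("pics/w2c.png",cv2.resize(p[150:270,0:200],None,fx=4,fy=4,interpolation=cv2.INTER_CUBIC))
```

```text
(no output)
```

View pics/w2c.png

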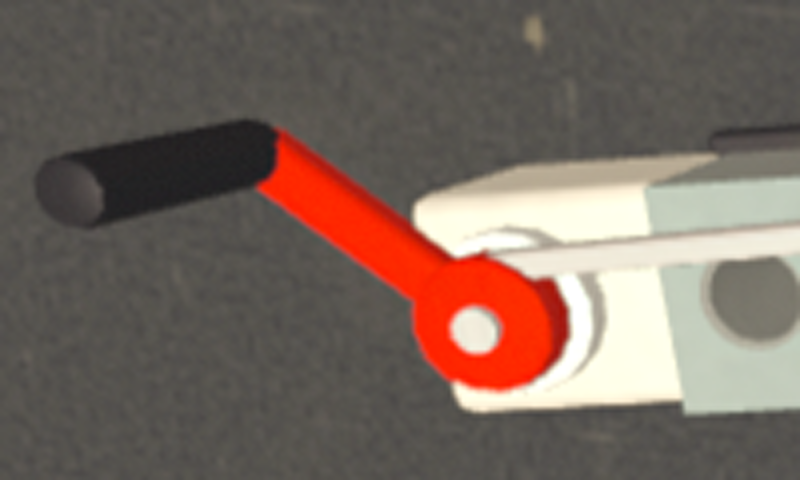

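```bash
cat >> h.py <<'E'
def Rpsi(deg,tilt=0):
    # tool pointing down, x axis at azimuth deg; tilt (deg) rotates about world axis later
    return Ro.from_euler('z',deg,degrees=True).as_matrix()@np.diag([1.,-1,-1])
E
python3 - <<'E'
from h import *
z=np.load("last_wrist.npz"); C=camT("wrist")
print("handle top",ray_z(17.5,197,143,C),"pivot bolt",ray_z(118.5,232,90,C), ray_z(118.5,232,86,C))
P=cloud(z["d"],C); print(P[232,118],P[197,18])
st=manip.get_state(); print(local(st,[470,230,330],Rpsi(90)))
E
```

```text
handle top [511.78851821 356.18341087 143.        ] pivot bolt [469.66555732 293.74555991  90.        ] [468.31835922 296.10693323  86.        ]
[469.00278732 295.36606411  88.20140596] [512.25639255 354.33289341 144.58556283]
(array([-0.045 , -0.1721,  0.0204]), array([ -2.32,  -2.04, -84.98]))
```

Emit:
jog_arm(series=[[-0.005,-0.02,0,-0.2,-0.2,-8.5,0.085],[-0.01,-0.04,0,-0.4,-0.4,-17,0.085],[-0.015,-0.06,0,-0.7,-0.6,-25.5,0.085],[-0.02,-0.08,0,-0.9,-0.8,-34,0.085],[-0.025,-0.1,0.0,-1.2,-1.0,-42.5,0.085]])

```text
time_s: 3.85
ee_pos: [496.3, 159.5, 346.9]
orientation: [-0.013, 0.914, 0.405, -0.001]
wrist_force: [0.1, -0.6, 0.2]
finger_gap: 84.8
```

Run:
```python
from h import *
st=manip.get_state(); print(st["joints"].round(3),st["ee_pos"],local(st,[470,230,330],Rpsi(90)))
```

```text
[0.296 0.236 0.128 1.467 0.025 2.602] [496.26706173 159.50092979 346.90691055] (array([ 0.0345, -0.0664,  0.0188]), array([ -1.1 ,  -1.01, -42.15]))
```

Emit:
jog_arm(series=[[0.007,-0.013,0.004,-0.2,-0.2,-8.5,0.085],[0.014,-0.026,0.008,-0.4,-0.4,-17,0.085],[0.021,-0.04,0.012,-0.7,-0.6,-25.5,0.085],[0.028,-0.053,0.016,-0.9,-0.8,-34,0.085],[0.034,-0.066,0.019,-1.1,-1.0,-42.2,0.085]])

```text
time_s: 4.35
ee_pos: [470.4, 229.5, 329.5]
orientation: [-0.0, 0.707, 0.707, 0.0]
wrist_force: [0.5, -0.6, 0.5]
finger_gap: 84.9
```

Emit:
jog_arm(series=[[0,0,0,0,0,0,0.085],[0,0,0,0,0,0,0.085],[0,0,0,0,0,0,0.085]])

```text
time_s: 4.65
ee_pos: [471.1, 228.8, 329.9]
orientation: [-0.0, 0.71, 0.705, 0.0]
wrist_force: [0.1, -0.1, 0.1]
finger_gap: 84.9
```

Run:
```python
from h import *
st=manip.get_state(); print(st["joints"].round(3),st["ee_pos"],local(st,[470,230,330],Rpsi(90)))
p,d,C=shot("wrist","w3")
```

```text
[0.452 0.237 0.085 1.419 0.    2.03 ] [471.08194613 228.78363159 329.85782159] (array([ 0.0012, -0.0011, -0.0001]), array([ 0.01, -0.02, -0.4 ]))
```

View pics/w3.png

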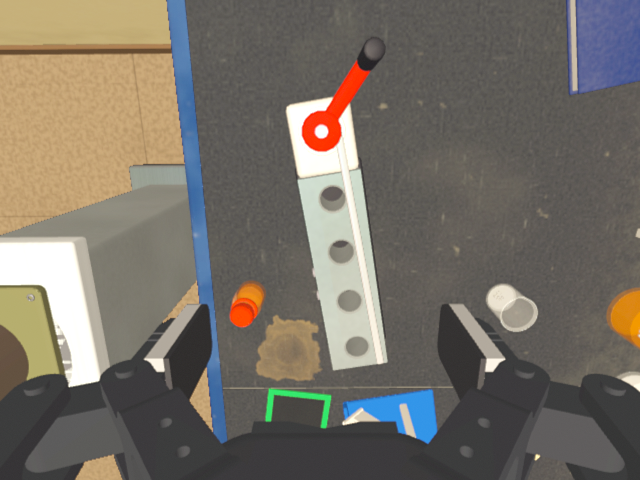

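Run:
```python
from h import *
z=np.load("last_wrist.npz"); p,d=z["p"],z["d"]; C=camT("wrist"); P=cloud(d,C)
for o in mixer_fit(p,d,C,[(332,198),(341,251),(349,300),(357,346)]): print(np.round(o[0],1),np.round(o[1],1),np.round(o[2],1),np.round(o[3],1))
m=(P[...,2]>138)&(P[...,1]>300)&(P[...,0]<640)&(P[...,0]>400); print(m.sum(),np.nanmean(P[m],0)); v,u=np.nonzero(m);print(u.mean(),v.mean(),ray_z(u.mean(),v.mean(),143,C))
print("pivot",ray_z(321,131,90,C))
cv2.imwrite("pics/w3c.png",cv2.resize(p[20:380,270:420],None,fx=1.6,fy=1.6)[:,:,::-1])
```

```text
332.1 198.0 [24.6 25. ] [479.5 227.2  68. ]
340.8 251.2 [23.1 24.4] [489.1 168.1  68. ]
348.9 300.4 [21.3 23.9] [498.6 109.   68. ]
356.5 346.1 [19.5 22.8] [508.2  50.   68. ]
453 [510.28062992 356.72402832 143.10755087]
373.5916114790287 49.51655629139073 [510.29645219 356.76631815 143.        ]
pivot [468.61426061 295.5418076   90.        ]
```

Emit:
jog_arm(series=[[0.04,0.012,0,0,0,0,0.085],[0.08,0.025,0.0,0,0,0,0.07],[0.1195,0.0395,0.02,0,0,-0.4,0.06],[0.1285,0.0395,0.065,0,0,-0.4,0.05],[0.1285,0.0395,0.11,0,0,-0.4,0.05]])

```text
time_s: 5.2
ee_pos: [512.5, 360.0, 218.6]
orientation: [-0.0, 0.706, 0.708, 0.002]
wrist_force: [0.9, 1.4, -0.5]
finger_gap: 49.7
```

Emit:
jog_arm(series=[[0,0,0.045,0,0,0,0.05],[0.0,0,0.09,0,0,0,0.05],[0,0,0.118,0,0,0,0.05],[0,0,0.118,0,0,0,0.05]])

```text
time_s: 5.6
ee_pos: [507.9, 355.0, 96.8]
orientation: [-0.001, 0.707, 0.707, -0.005]
wrist_force: [-0.1, -0.6, -0.2]
finger_gap: 49.9
```

Run:
```python
from h import *
st=manip.get_state(); print(st["ee_pos"],st["joints"].round(2))
p,d,C=shot("wrist","w4")
```

```text
[507.89576727 355.02750008  96.83151788] [ 0.61  0.51 -0.12  0.96  0.    2.18]
```

View pics/w4.png

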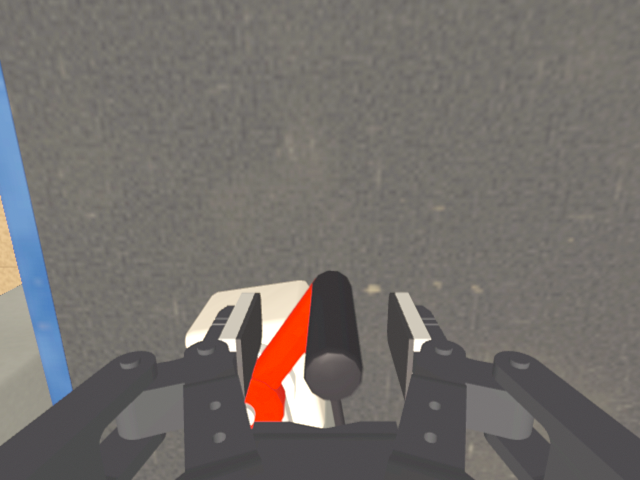

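Emit:
jog_arm(series=[[0.001,0.003,-0.005,0,0,0,0.04],[0.001,0.003,-0.005,0,0,0,0.01],[0.001,0.003,-0.005,0,0,0,0.01],[0.001,0.003,-0.005,0,0,0,0.01],[0.001,0.003,-0.005,0,0,0,0.01]], newtons=25)

```text
time_s: 6.15
ee_pos: [512.4, 360.2, 109.7]
orientation: [-0.002, 0.706, 0.708, 0.001]
wrist_force: [-6.6, -0.1, 8.6]
finger_gap: 17.5
```

Emit:
jog_arm(series=[[0.006,-0.011,0,0,0,0,0.01],[0.011,-0.023,0,0,0,0,0.01],[0.013,-0.036,0,0,0,0,0.01],[0.013,-0.049,0,0,0,0,0.01],[0.011,-0.062,0,0,0,0,0.01]])

```text
time_s: 6.65
ee_pos: [455.4, 375.1, 109.8]
orientation: [-0.001, 0.706, 0.709, 0.007]
wrist_force: [3.0, 4.2, 1.3]
finger_gap: 16.6
```

Emit:
jog_arm(series=[[-0.004,-0.012,0,0,0,0,0.01],[-0.011,-0.0235,0,0,0,0,0.01],[-0.019,-0.0335,0,0,0,0,0.01],[-0.03,-0.042,0,0,0,0,0.01],[-0.032,-0.0435,0,0,0,0,0.01]])

```text
time_s: 7.15
ee_pos: [409.1, 340.9, 109.7]
orientation: [-0.002, 0.706, 0.709, 0.004]
wrist_force: [-1.2, 4.6, 5.6]
finger_gap: 17.4
```

Emit:
jog_arm(series=[[0,0,0,0,0,0,0.01],[0,0,0,0,0,0,0.01]])

```text
time_s: 7.35
ee_pos: [409.1, 340.8, 109.6]
orientation: [-0.002, 0.706, 0.709, 0.003]
wrist_force: [-4.2, 3.9, 8.9]
finger_gap: 17.3
```

Run:
```python
from h import *
st=manip.get_state(); print(st["ee_pos"],st["wrist_force"],st["joints"].round(2))
p,d,C=shot("wrist","w5"); shot("top","t5")
```

```text
[409.10877064 340.84851561 109.62038583] [-4.21739086  3.87367609  8.85030178] [ 0.69  0.35 -0.34  0.87  0.    2.26]
```

View pics/w5.png

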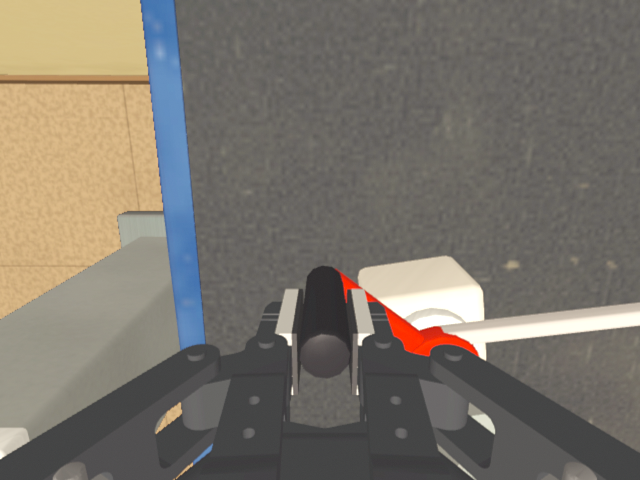

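View pics/t5.png

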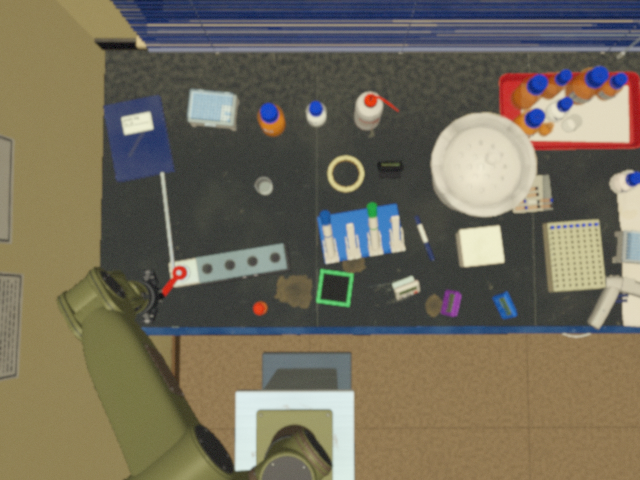

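Emit:
jog_arm(series=[[-0.004,-0.003,0,0,0,0,0.01],[-0.006,-0.0045,0,0,0,0,0.01],[-0.006,-0.0045,0,0,0,0,0.01],[-0.006,-0.0045,0,0,0,0,0.01]])

```text
time_s: 7.85
ee_pos: [407.7, 338.7, 109.7]
orientation: [-0.003, 0.705, 0.709, 0.008]
wrist_force: [2.9, 11.8, 0.9]
finger_gap: 17.1
```

```bash
cat > bar.py <<'E'
from h import *
p,d,C=shot("top"); P=cloud(d,C)
m=(P[...,2]>73)&(P[...,2]<95)&(P[...,0]>520)&(P[...,0]<740)&(P[...,1]>240)&(P[...,1]<380)
q=P[m]; print(m.sum(),q.mean(0)); v=cv2.fitLine(q[:,:2].astype(np.float32),cv2.DIST_HUBER,0,.01,.01).ravel(); print("bar az deg",np.degrees(np.arctan2(v[1],v[0])),v)
E
python3 bar.py
```

```text
277 [623.79410324 334.69893508  81.20174691]
bar az deg 8.96661 [9.8777932e-01 1.5585883e-01 6.2317712e+02 3.3453870e+02]
```

Emit:
jog_arm(series=[[-0.003,-0.002,0,0,0,0,0.01],[-0.001,-0.001,0,0,0,0,0.05],[-0.001,-0.001,0,0,0,0,0.05],[-0.001,-0.001,-0.02,0,0,0,0.05],[-0.001,-0.001,-0.07,0,0,0,0.05]])

```text
time_s: 8.4
ee_pos: [399.4, 327.6, 173.3]
orientation: [-0.001, 0.706, 0.708, -0.006]
wrist_force: [-0.2, 1.2, -0.9]
finger_gap: 49.9
```

Emit:
jog_arm(series=[[0,0,-0.05,0,0,0,0.085],[-0.03,0.01,-0.09,0,0,0,0.085],[-0.07,0.03,-0.12,0,0,0,0.085],[-0.12,0.04,-0.15,0,0,8,0.085],[-0.17,0.05,-0.15,0,0,16,0.085]])

```text
time_s: 8.9
ee_pos: [451.9, 172.8, 328.3]
orientation: [0.001, 0.799, 0.601, 0.002]
wrist_force: [0.3, -0.1, -0.3]
finger_gap: 84.9
```

```bash
python3 bar.py
python3 - <<'E'
from h import *
p,d,C=shot("top","t6"); P=cloud(d,C)
# stand measure: white & tubes cloud
m=(P[...,0]>480)&(P[...,0]<680)&(P[...,1]<-60)&(P[...,1]>-290)&(P[...,2]>30)
q=P[m]; print(m.sum(),q.min(0),q.max(0))
st=manip.get_state(); print(st["ee_pos"],st["joints"].round(2),st["time_s"])
for yaw in (9.3,189.3): print(local(st,[560,-170,330],Rpsi(yaw)))
E
```

```text
230 [640.99204548 337.30379504  81.27782335]
bar az deg 9.4753685 [9.8635644e-01 1.6462359e-01 6.3961926e+02 3.3693402e+02]
1630 [ 491.33056189 -289.46731975   30.00578594] [638.91093388 -72.8198605  164.69253697]
[451.56398376 168.60905896 326.8995326 ] [ 0.36  0.16 -0.02  1.39 -0.    2.22] 9.0
(array([-0.2943,  0.1994, -0.0023]), array([ 1.600e-01, -3.000e-02,  6.434e+01]))
(array([-0.2943,  0.1994, -0.0023]), array([ 4.0000e-02,  1.8000e-01, -1.1566e+02]))
```

Run:
```python
from h import *
st=manip.get_state(); 
print(local(st,[530,-180,330],Rpsi(189)))
```

```text
(array([-0.3124,  0.1735, -0.0024]), array([ 4.0000e-02,  1.8000e-01, -1.1536e+02]))
```

Emit:
jog_arm(series=[[-0.022,0.012,0,0,0,-8.5,0.085],[-0.045,0.025,0,0,0,-17,0.085],[-0.067,0.037,0,0,0,-25.5,0.085],[-0.09,0.05,0,0,0,-34,0.085],[-0.112,0.062,0,0,0,-42.5,0.085]])

```text
time_s: 9.5
ee_pos: [479.1, 48.3, 324.5]
orientation: [-0.001, 0.522, 0.853, -0.0]
wrist_force: [0.2, -0.6, 0.1]
finger_gap: 84.8
```

Run:
```python
from h import *
st=manip.get_state(); 
print(local(st,[530,-180,330],Rpsi(189)))
```

```text
(array([-0.2265, -0.0587, -0.0056]), array([-5.000e-02, -1.200e-01, -7.192e+01]))
```

Emit:
jog_arm(series=[[-0.026,-0.007,0,0,0,-8.5,0.085],[-0.052,-0.014,0,0,0,-17,0.085],[-0.078,-0.021,0,0,0,-25.5,0.085],[-0.104,-0.028,0,0,0,-34,0.085],[-0.13,-0.034,-0.003,0,0,-42.5,0.085]])

```text
time_s: 10.0
ee_pos: [506.9, -82.8, 327.2]
orientation: [-0.002, 0.177, 0.984, 0.0]
wrist_force: [0.8, 0.9, 0.3]
finger_gap: 85.5
```

Run:
```python
from h import *
st=manip.get_state(); 
print(local(st,[530,-180,330],Rpsi(189)))
```

```text
(array([-0.0556, -0.083 , -0.003 ]), array([  0.03,  -0.18, -29.42]))
```

Emit:
jog_arm(series=[[-0.014,-0.021,0,0,0,-8,0.085],[-0.028,-0.042,0,0,0,-16,0.085],[-0.042,-0.063,0,0,0,-24,0.085],[-0.056,-0.083,-0.003,0,0,-29.4,0.085],[-0.056,-0.083,-0.003,0,0,-29.4,0.085]])

```text
time_s: 10.5
ee_pos: [530.9, -181.7, 330.1]
orientation: [-0.001, -0.074, 0.997, 0.0]
wrist_force: [0.1, 0.0, 0.5]
finger_gap: 84.8
```

Emit:
jog_arm(series=[[0,0,0,0,0,0,0.085],[0,0,0,0,0,0,0.085]])

```text
time_s: 10.7
ee_pos: [530.1, -178.8, 330.6]
orientation: [-0.001, -0.075, 0.997, 0.001]
wrist_force: [-0.4, -0.7, 0.5]
finger_gap: 84.8
```

Run:
```python
from h import *
st=manip.get_state(); print(st["ee_pos"],st["joints"].round(2),local(st,[530,-180,330],Rpsi(189)))
p,d,C=shot("wrist","w6"); np.savez("w6",p=p,d=d,P=cloud(d,C))
```

```text
[ 530.14282672 -178.81828041  330.58050025] [-0.33  0.3   0.18  1.45  0.   -0.48] (array([ 0.0003, -0.0011,  0.0006]), array([ 0.08, -0.08, -0.41]))
```

View pics/w6.png

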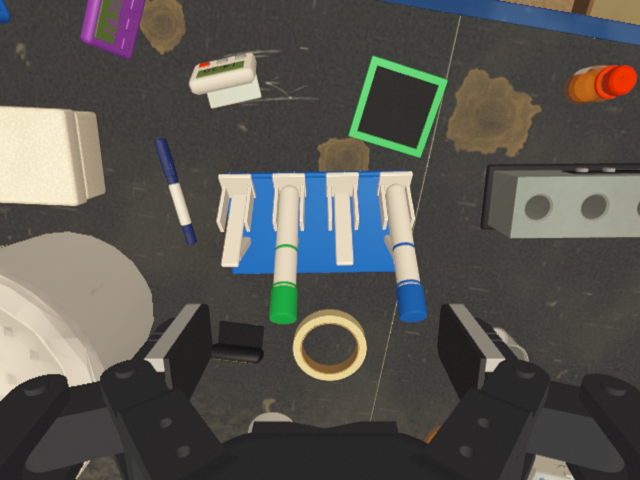

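```bash
cat > tubes.py <<'E'
from h import *
from scipy.optimize import least_squares
z=np.load("w6.npz"); p,P=z["p"],z["P"]; hsv=cv2.cvtColor(p,cv2.COLOR_RGB2HSV)
v,u=np.mgrid[0:480,0:640]
K=manip.camera_info("wrist")
def fit(poly,name):
    m=np.zeros((480,640),np.uint8); cv2.fillPoly(m,[np.array(poly,np.int32)],1)
    q=P[(m>0)&(P[...,2]>60)&(P[...,2]<160)]
    c0=q.mean(0)-[0,0,11]
    def res(x):
        yaw,ti=x[2],x[3]; a=np.array([np.sin(ti)*np.cos(yaw),np.sin(ti)*np.sin(yaw),np.cos(ti)])
        e1=np.array([-np.sin(yaw),np.cos(yaw),0]); e2=np.cross(a,e1)
        c=c0+x[0]*e1+x[1]*e2; w=q-c; w=w-np.outer(w@a,a); return np.linalg.norm(w,axis=1)-11
    r=least_squares(res,[0,0,.16,.7],loss="soft_l1",f_scale=1.)
    yaw,ti=r.x[2],r.x[3]; a=np.array([np.sin(ti)*np.cos(yaw),np.sin(ti)*np.sin(yaw),np.cos(ti)])
    e1=np.array([-np.sin(yaw),np.cos(yaw),0]); e2=np.cross(a,e1); c=c0+r.x[0]*e1+r.x[1]*e2
    print(name,len(q),"c",c.round(1),"yaw,tilt",np.degrees(yaw).round(2),ti.round(3),"rms",np.sqrt(np.mean(r.fun**2)).round(2)); return c,a
c1,a1=fit([(274,225),(300,225),(296,283),(272,283)],"green")
c2,a2=fit([(388,222),(412,222),(420,280),(395,280)],"blue")
# cap end along axis
for (c,a,lo,hi,n) in ((c1,a1,45,80,"g"),(c2,a2,95,125,"b")):
    m=(hsv[...,0]>lo)&(hsv[...,0]<hi)&(hsv[...,1]>120)&(v>270)&(v<330)&(P[...,2]>100)
    if n=="g": m&=(u>260)&(u<310)
    else: m&=(u>385)&(u<435)
    s=(P[m]-c)@a; print(n,m.sum(),"cap s range",np.percentile(s,[1,3,97,99]))
    end=np.percentile(s,98.5); foot=c+a*(end-160)
    print("cap end s",end,"foot",foot.round(1),"grip112",(foot+112*a).round(1), "grip108",(foot+108*a).round(1))
E
python3 tubes.py
```

```text
green 1292 c [ 587.3 -209.3   95. ] yaw,tilt 9.66 0.695 rms 0.82
blue 1347 c [566.5 -91.   93.8] yaw,tilt 9.23 0.695 rms 1.41
g 1010 cap s range [41.22566607 42.34021629 74.51129857 74.70997437]
cap end s 74.633324605349 foot [ 533.4 -218.4   29.5] grip112 [ 604.1 -206.4  115.5] grip108 [ 601.6 -206.8  112.4]
b 1028 cap s range [43.15292013 44.03785591 76.22526677 76.42664575]
cap end s 76.35248231795829 foot [513.6 -99.6  29.6] grip112 [584.4 -88.1 115.6] grip108 [581.9 -88.5 112.5]
```

Run:
```python
from h import *
st=manip.get_state(); print(local(st,[583.5,-88.3,230],Rpsi(189.4)))
```

```text
(array([-0.0664,  0.0813,  0.1007]), array([ 0.07, -0.06, -0.79]))
```

Emit:
jog_arm(series=[[-0.025,0.03,0.02,0,0,-0.4,0.06],[-0.05,0.06,0.05,0,0,-0.8,0.05],[-0.0665,0.0815,0.08,0,0,-0.8,0.045],[-0.0665,0.0815,0.1,0,0,-0.8,0.045],[-0.0665,0.0815,0.1,0,0,-0.8,0.045]])

```text
time_s: 11.25
ee_pos: [581.8, -87.1, 227.6]
orientation: [-0.004, -0.083, 0.997, 0.001]
wrist_force: [-1.0, -0.1, 1.0]
finger_gap: 45.0
```

Run:
```python
from h import *
p,d,C=shot("wrist","w7")
st=manip.get_state(); print(st["ee_pos"],local(st,[583.5,-88.3,95],Rpsi(189.4)))
```

```text
[582.75338455 -88.01715601 229.70701706] (array([-0.0012, -0.0006,  0.1347]), array([ 0.09, -0.23,  0.07]))
```

View pics/w7.png

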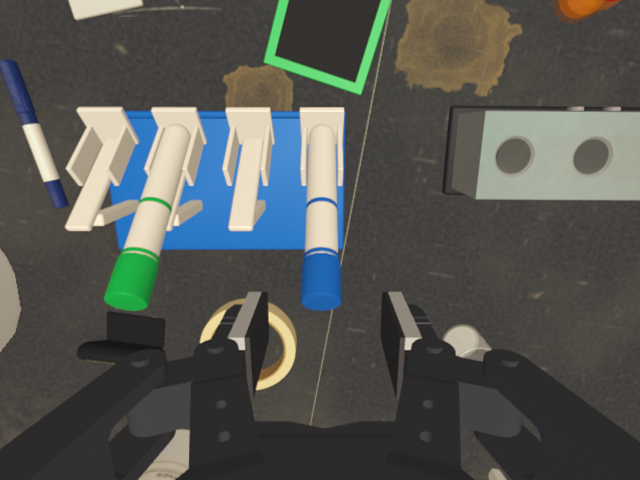

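Emit:
jog_arm(series=[[-0.001,0,0.045,0,0,0,0.045],[-0.001,-0.0005,0.09,0,0,0,0.045],[-0.001,-0.0005,0.12,0,0,0,0.045],[-0.001,-0.0005,0.134,0,0,0,0.045],[-0.001,-0.0005,0.134,0,0,0,0.045]])

```text
time_s: 11.8
ee_pos: [584.0, -89.8, 96.2]
orientation: [-0.001, -0.081, 0.997, 0.0]
wrist_force: [0.1, -0.0, -0.4]
finger_gap: 45.1
```

Run:
```python
from h import *
p,d,C=shot("wrist","w8")
st=manip.get_state(); print(st["ee_pos"],st["wrist_force"])
```

```text
[585.29138205 -90.02581514  97.73948668] [ 0.07339456 -0.12680797  1.04442119]
```

View pics/w8.png

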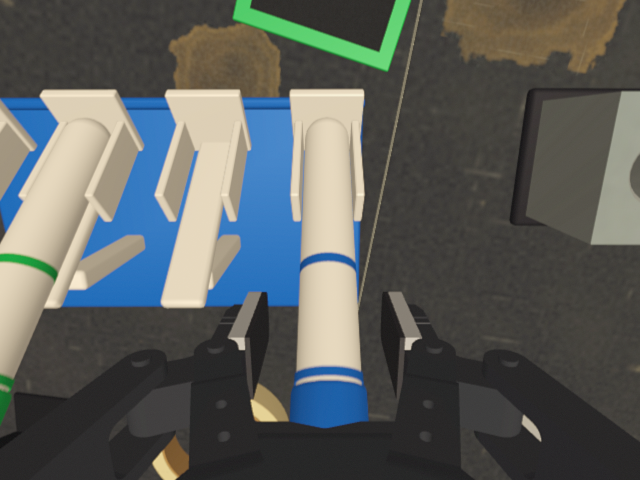

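Emit:
jog_arm(series=[[0,0,0,0,0,0,0.015],[0,0,0,0,0,0,0.015],[0,0,0,0,0,0,0.015],[0,0,0,0,0,0,0.015],[0,0,0,0,0,0,0.015]], newtons=40)

```text
time_s: 12.35
ee_pos: [587.2, -90.0, 99.0]
orientation: [0.002, -0.082, 0.997, -0.0]
wrist_force: [0.8, -0.4, 6.6]
finger_gap: 23.0
```

Emit:
jog_arm(series=[[0,0,-0.02,0,0,0,0.015],[0,0,-0.05,0,0,0,0.015],[0,0,-0.09,0,0,0,0.015],[0,0,-0.13,0,0,0,0.015],[0,0,-0.13,0,0,0,0.015]])

```text
time_s: 12.85
ee_pos: [588.7, -90.2, 233.5]
orientation: [0.005, -0.082, 0.997, -0.001]
wrist_force: [-0.1, -1.0, 0.4]
finger_gap: 22.8
```

Run:
```python
from h import *
p,d,C=shot("wrist","w9"); np.savez("w9",p=p,d=d)
st=manip.get_state(); print(st["ee_pos"],st["wrist_force"],st["orientation"])
```

```text
[587.41647753 -89.99772744 230.57526913] [ 0.51303429  0.07961028 -0.59456042] [ 3.35483513e-03 -8.16927788e-02  9.96651733e-01 -5.97838932e-04]
```

View pics/w9.png

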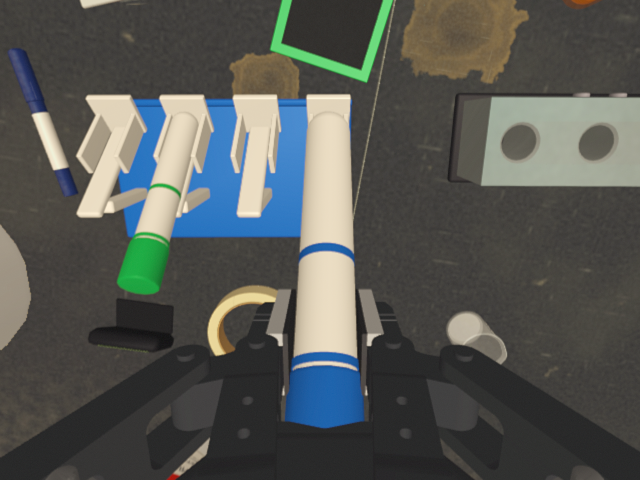

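```bash
cat > inhand.py <<'E'
from h import *
from scipy.optimize import least_squares
import sys
def inhand(d,vmax=350,u0=300,u1=352,vmin=118):
    ci=manip.camera_info("wrist"); H=np.array(ci["hand_eye"]); K=(ci["fx"],ci["fy"],ci["cx"],ci["cy"])
    Q=cloud(d,(K,H[:3,:3],H[:3,3]))
    w=Q[vmin:vmax,u0:u1].reshape(-1,3); 
    dd=d[vmin:vmax,u0:u1].ravel()
    ok=np.isfinite(w[:,0])&(abs(w[:,1])<14)&(w[:,2]<90)
    q=w[ok]
    def ax(x):
        a=np.array([-np.sin(x[2])*np.cos(x[3]),np.sin(x[3]),-np.cos(x[2])*np.cos(x[3])]) # to the cap: tool -x, -z
        return a,np.array([0,x[0],x[1]])
    def res(x):
        a,c=ax(x); e=q-c; e=e-np.outer(e@a,a); return np.linalg.norm(e,axis=1)-11
    r=least_squares(res,[0,-19,.7,0],loss="soft_l1",f_scale=1.); a,c=ax(r.x)
    s=(q-c)@a
    return a,c,r,s,q
if __name__=="__main__":
    d=np.load(sys.argv[1])["d"]; a,c,r,s,q=inhand(d)
    print("n",len(q),"axis",a.round(4),"tilt",r.x[2].round(3),r.x[3].round(3),"c(x=0)",c.round(1),"rms",np.sqrt(np.mean(r.fun**2)).round(2),"s",np.percentile(s,[0.2,1,99]).round(1))
E
python3 inhand.py w9.npz
```

```text
n 11366 axis [-0.6427 -0.0147 -0.7659] tilt 0.698 -0.015 c(x=0) [  0.    0.4 -18.3] rms 0.44 s [-106.  -103.3    8.5]
```

```bash
cat > place.py <<'E'
from h import *
import sys
SOCK={1:(508.7,49.2),2:(499.1,108.2),3:(489.4,167.2),4:(479.5,226.3)}
def target(a,c,xy,zc,psi=189.4):
    R0=Rpsi(psi); a0=R0@a; v=np.cross(a0,[0,0,1]); s=np.linalg.norm(v); Rm=Ro.from_rotvec(v/s*np.arctan2(s,a0[2])).as_matrix()
    R=Rm@R0; return np.array([*xy,zc])-R@c,R
if __name__=="__main__":
    a=np.array(eval(sys.argv[1]));c=np.array(eval(sys.argv[2])); k=int(sys.argv[3]); zc=float(sys.argv[4])
    st=manip.get_state(); t,R=target(a,c,SOCK[k],zc)
    q=q2R(st["orientation"]); print("now",st["ee_pos"].round(1),"tilt",st["wrist_force"].round(1),"tgt",t.round(1)); print(*local(st,t,R)); print("q",st["joints"].round(2))
    print("axis now",(q@a).round(4),"c now",(st["ee_pos"]+q@c).round(1))
E
python3 place.py [-.6427,-.0147,-.7659] [0,.4,-18.3] 3 205
```

```text
now [587.4 -90.  230.6] tilt [ 0.5  0.1 -0.6] tgt [501.1 168.5 191. ]
[0.0433 0.2691 0.0388] [  0.81 -39.62   0.  ]
q [-0.15  0.38  0.03  1.22  0.   -0.32]
axis now [0.6313 0.0906 0.7701] c now [587.2 -89.6 248.9]
```

Emit:
jog_arm(series=[[0.007,0.045,0,0.1,-6.6,0,0.015],[0.014,0.09,0,0.25,-13.2,0,0.015],[0.021,0.135,0,0.4,-19.8,0,0.015],[0.029,0.18,0,0.5,-26.4,0,0.015],[0.036,0.225,0,0.65,-33,0,0.015]])

```text
time_s: 13.4
ee_pos: [511.1, 127.1, 226.2]
orientation: [0.285, -0.077, 0.955, 0.018]
wrist_force: [1.1, 1.2, -0.3]
finger_gap: 22.6
```

```bash
python3 place.py [-.6427,-.0147,-.7659] [0,.4,-18.3] 3 205
```

```text
now [511.1 127.1 226.2] tilt [ 1.1  1.2 -0.3] tgt [501.1 168.5 191. ]
[0.0218 0.0427 0.0274] [ 0.28 -6.82 -0.18]
q [ 0.29 -0.1  -0.75  0.34 -0.08  0.11]
axis now [0.1181 0.013  0.9929] c now [501.1 126.  241.5]
```

Emit:
jog_arm(series=[[0.011,0.022,0.014,0.1,-3.4,0,0.015],[0.022,0.0425,0.027,0.3,-6.8,-0.2,0.015],[0.022,0.0425,0.027,0.3,-6.8,-0.2,0.015],[0.022,0.0425,0.027,0.3,-6.8,-0.2,0.015]])

```text
time_s: 13.8
ee_pos: [501.0, 167.2, 190.2]
orientation: [0.338, -0.079, 0.938, 0.019]
wrist_force: [0.7, -0.4, 0.3]
finger_gap: 22.8
```

```bash
python3 place.py [-.6427,-.0147,-.7659] [0,.4,-18.3] 3 205;  python3 - <<'E'
from h import *
p,d,C=shot("wrist","w10"); np.savez("w10",p=p,d=d); p,d,C=shot("scene","s10"); cv2.imwrite("pics/s10c.png",cv2.resize(p[100:300,150:400],None,fx=3,fy=3)[:,:,::-1])
E
```

```text
now [501.  167.2 190.2] tilt [ 0.7 -0.4  0.3] tgt [501.1 168.5 191. ]
[-0.0008  0.0012 -0.0005] [-0.04 -0.44  0.24]
q [ 0.43 -0.08 -0.93  0.05 -0.19  0.2 ]
axis now [0.0072 0.0044 0.9999] c now [489.4 165.9 204.3]
```

View pics/w10.png

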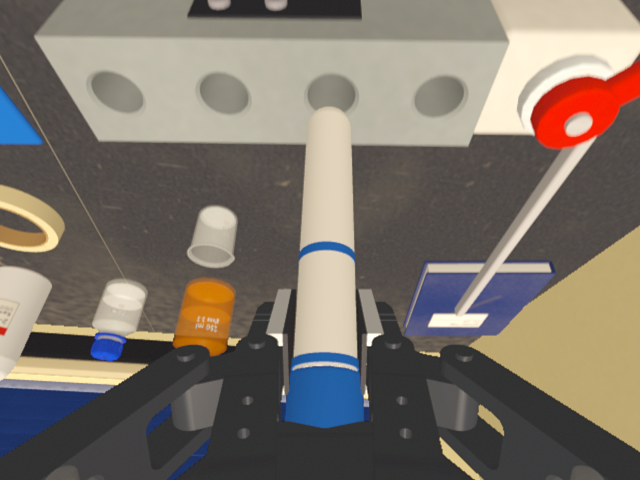

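View pics/s10c.png

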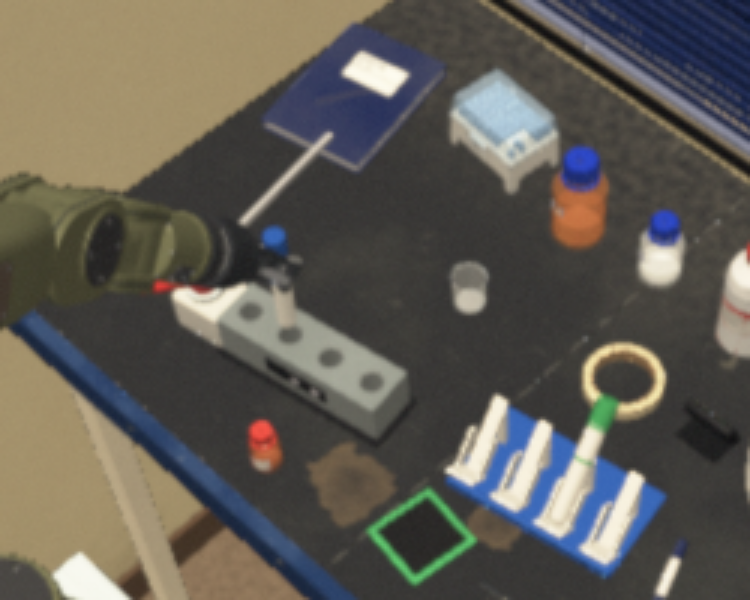

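```bash
cat > rel.py <<'E'
from inhand import *
def rel(npz,guess,vmin,kind=None):
    z=np.load(npz); p,d=z["p"],z["d"]; st=manip.get_state(); C=camT("wrist",st)
    a,c,r,s,q=inhand(d,vmin=vmin); R=q2R(st["orientation"])
    A=R@a; c0=st["ee_pos"]+R@c
    print("axis world",A.round(4),"tool",a.round(4),c.round(1),"rms",np.sqrt(np.mean(r.fun**2)).round(2),"s",np.percentile(s,[.2,1]).round(1))
    pt=c0+A*(68-c0[2])/A[2]; print("tube axis at z68",pt.round(1),"foot ~z",(c0+A*np.percentile(s,.2))[2].round(1))
    for o in mixer_fit(p,d,C,guess): print("ell",np.round(o[:2],1),np.round(o[2],1),"sock",o[3].round(1))
if __name__=="__main__":
    rel(sys.argv[1],eval(sys.argv[2]),int(sys.argv[3]))
E
python3 rel.py w10.npz "[(117,92),(224,93),(440,97)]" 115
```

```text
axis world [0.026  0.0024 0.9997] tool [-0.6611 -0.0179 -0.7501] [  0.    0.4 -18.9] rms 0.45 s [-105.7 -103. ]
tube axis at z68 [488.8 165.8  68. ] foot ~z 102.4
ell [116.1  91.6] [33.6 52.4] sock [513.1  47.9  68. ]
ell [223.5  92.9] [37.7 48.8] sock [503.7 107.8  68. ]
ell [439.6  95.6] [37.5 48.5] sock [484.8 228.   68. ]
```

Run:
```python
from h import *
z=np.load("w10.npz"); p,d=z["p"],z["d"]; C=camT("wrist"); P=cloud(d,C)
print(P[125,170],P[125,270],P[125,400],P[60,390],P[75,280])
m=np.zeros((480,640),bool); m[45:138,100:470]=1
m&=abs(P[...,2]-68)<6
q=P[m][:,:2].astype(np.float32)
a=np.radians(9.4);Rm=np.array([[np.cos(a),np.sin(a)],[-np.sin(a),np.cos(a)]]); l=q@Rm.T
print(np.percentile(l[:,0],[.3,1,5,50,95,99,99.7]),"z",np.median(P[m][:,2]))
for s in [(508.7,49.2),(499.1,108.2),(489.4,167.2),(479.5,226.3)]: print(Rm@np.array(s))
cv2.imwrite("pics/w10c.png",cv2.resize(p[40:160,30:520],None,fx=1.6,fy=1.6)[:,:,::-1])
z=np.load("w2.npz"); P=z["P"]; m=(abs(P[...,2]-68)<6)&(P[...,0]<560)&(P[...,0]>440)&(P[...,1]>30)&(P[...,1]<240)
l=P[m][:,:2]@Rm.T; print("w2",np.percentile(l[:,0],[.3,1,5,50,95,99,99.7]),np.median(P[m][:,2]))
```

```text
[529.2973501   75.35354176  71.51835629] [518.00507897 134.95273674  72.61121549] [505.6650394  211.4350561   71.48175137] [466.74926724 193.24352722  71.74241575] [484.02877483 138.71236189  72.58509022]
[484.29948649 484.73730969 486.40815509 510.07866574 540.05000466
 543.02296799 543.90663222] z 71.39195338869766
[509.90489595 -34.54456664]
[510.07003497  25.23112013]
[510.13651678  85.0231395 ]
[510.02201675 144.94648128]
w2 [476.45139271 477.0032802  479.01986576 502.66917248 541.10789019
 542.57007712 542.78119281] 68.11761286654354
```

View pics/w10c.png

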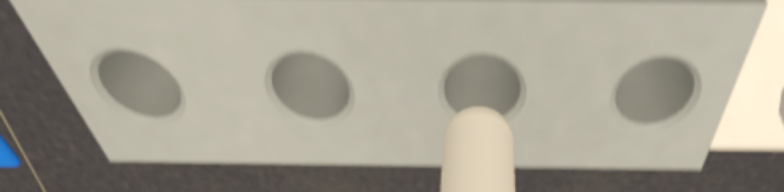

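Run:
```python
from inhand import *
z=np.load("w10.npz"); p,d=z["p"],z["d"]; st=manip.get_state(); C=camT("wrist",st); P=cloud(d,C)
m=np.zeros((480,640),bool); m[45:138,100:470]=1; m&=abs(P[...,2]-70)<8
q=P[m]; A=np.c_[q[:,:2],np.ones(len(q))]; co=np.linalg.lstsq(A,q[:,2],rcond=None)[0]; print("plane",co, "z at sock3",co@[489,167,1])
zs=[co@[x,y,1] for x,y in [(508.7,49.2),(499.1,108.2),(479.5,226.3)]]
S=[mixer_fit(p,d,C,[g],zt)[0][3] for g,zt in zip([(117,92),(224,93),(440,97)],zs)]
print(np.round(S,1)); S3=S[1]+(S[2]-S[1])/2; print("S3",S3, (S[0]+(S[2]-S[0])*2/3))
a,c,r,s,qq=inhand(d,vmin=115); R=q2R(st["orientation"]); Aw=R@a; c0=st["ee_pos"]+R@c; pt=c0+Aw*(S3[2]-c0[2])/Aw[2]; print(pt, "err tube-sock",pt-S3)
f=c0+Aw*-105; print("foot",f,f-S3)
```

```text
plane [-6.73380873e-03  1.32886822e-03  7.42617422e+01] z at sock3 71.19083069653037
[[510.7  49.4  70.9]
 [501.4 108.4  71. ]
 [482.6 226.5  71.3]]
S3 [491.96544382 167.45618746  71.18914277] [491.96558548 167.44917772  71.18961384]
[488.86476749 165.78444544  71.18914277] err tube-sock [-3.10067632e+00 -1.67174202e+00 -1.42108547e-14]
foot [489.69385322 165.86199868 103.03214089] [-2.2715906  -1.59418878 31.84299812]
```

```bash
cat > w2t.py <<'E'
from h import *
import sys
R=q2R(manip.get_state()["orientation"])
for v in eval(sys.argv[1]): print(v,"->",(R.T@np.array(v)/1000).round(4))
E
python3 w2t.py "[(1.5,1.5,0),(1.5,1.5,-28),(0,0,-20),(1,0,0),(0,1,0)]"
```

```text
(1.5, 1.5, 0) -> [-0.0013  0.0012  0.0011]
(1.5, 1.5, -28) -> [0.0166 0.0017 0.0226]
(0, 0, -20) -> [0.0128 0.0003 0.0153]
(1, 0, 0) -> [-0.0008 -0.0002  0.0006]
(0, 1, 0) -> [-0.0001  0.001   0.0001]
```

Emit:
jog_arm(series=[[-0.0013,0.0012,0.0011,0,-0.7,0,0.015],[0.0076,0.0015,0.012,0,-0.7,0,0.015],[0.0166,0.0017,0.0226,0,-0.7,0,0.015],[0.0166,0.0017,0.0226,0,-0.7,0,0.015]])

```text
time_s: 14.3
ee_pos: [504.1, 167.8, 162.7]
orientation: [0.344, -0.077, 0.935, 0.019]
wrist_force: [0.4, 0.7, -0.2]
finger_gap: 22.7
```

```bash
python3 place.py [-.652,-.0147,-.7580] [0,.4,-18.5] 3 116;  python3 - <<'E'
from h import *
p,d,C=shot("wrist","w11"); np.savez("w11",p=p,d=d); cv2.imwrite("pics/w11c.png",cv2.resize(p[0:240,130:550],None,fx=1.9,fy=1.9)[:,:,::-1])
E
```

```text
now [504.1 167.8 162.7] tilt [ 0.4  0.7 -0.2] tgt [501.4 168.5 102. ]
[0.0412 0.0022 0.0446] [-0.12 -0.35  0.08]
q [ 0.44 -0.03 -1.   -0.08 -0.19  0.2 ]
axis now [0.0057 0.0035 0.9999] c now [492.2 166.6 176.8]
```

View pics/w11c.png

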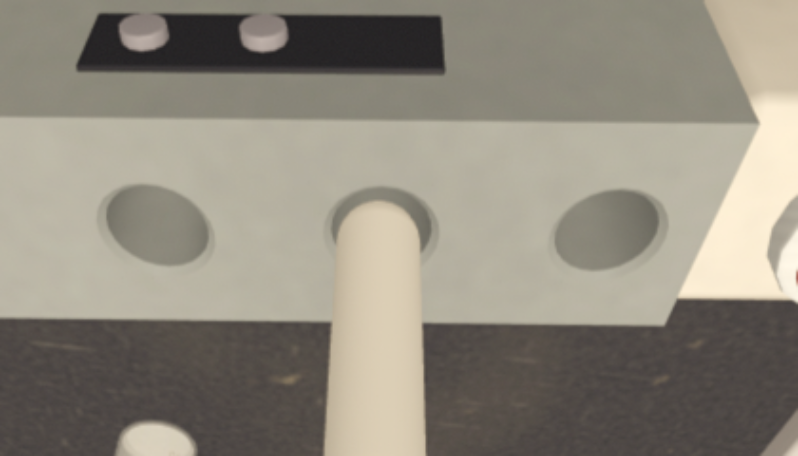

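Emit:
jog_arm(series=[[0.0064,0.0003,0.0077,0,0,0,0.015],[0.0128,0.0005,0.0153,0,0,0,0.015],[0.0128,0.0005,0.0153,0,0,0,0.015]])

```text
time_s: 14.65
ee_pos: [504.7, 168.8, 143.9]
orientation: [0.345, -0.078, 0.935, 0.02]
wrist_force: [-0.6, -0.4, 0.3]
finger_gap: 23.0
```

```bash
python3 place.py [-.652,-.0147,-.7580] [0,.4,-18.5] 3 116;  python3 - <<'E'
from h import *
p,d,C=shot("wrist","w12"); np.savez("w12",p=p,d=d); cv2.imwrite("pics/w12c.png",cv2.resize(p[0:240,130:550],None,fx=1.9,fy=1.9)[:,:,::-1])
E
```

```text
now [504.7 168.8 143.9] tilt [-0.6 -0.4  0.3] tgt [501.4 168.5 102. ]
[0.0297 0.001  0.0298] [-0.07 -0.25  0.1 ]
q [ 0.44  0.01 -1.03 -0.16 -0.19  0.2 ]
axis now [0.0039 0.0027 0.9999] c now [492.7 167.5 158. ]
```

View pics/w12c.png

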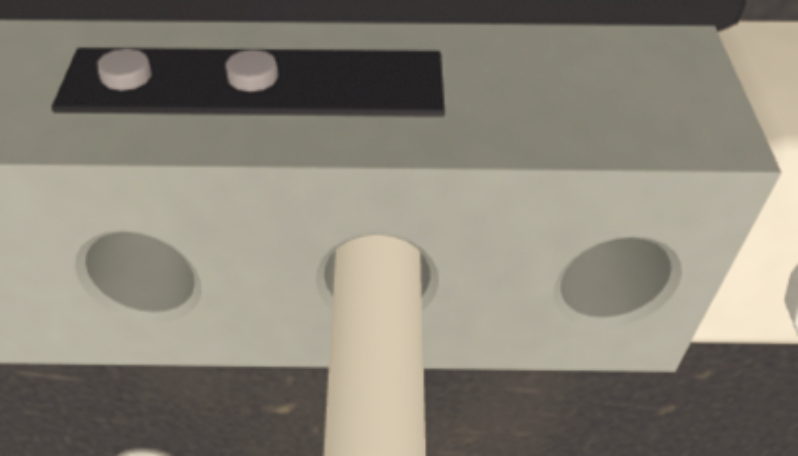

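Emit:
jog_arm(series=[[0.0064,0.0003,0.0077,0,0,0,0.015],[0.0128,0.0003,0.0153,0,0,0,0.015],[0.0192,0.0003,0.023,0,0,0,0.015],[0.0192,0.0003,0.023,0,0,0,0.015]])

```text
time_s: 15.1
ee_pos: [504.8, 168.8, 113.8]
orientation: [0.345, -0.078, 0.935, 0.02]
wrist_force: [-1.2, 0.6, -0.7]
finger_gap: 22.7
```

```bash
python3 place.py [-.652,-.0147,-.7580] [0,.4,-18.5] 3 116
```

```text
now [504.8 168.8 113.8] tilt [-1.2  0.6 -0.7] tgt [501.4 168.5 102. ]
[0.0103 0.0004 0.0068] [-0.05 -0.26  0.13]
q [ 0.44  0.08 -1.09 -0.29 -0.19  0.2 ]
axis now [0.0041 0.0028 0.9999] c now [492.8 167.5 127.9]
```

Emit:
jog_arm(series=[[0.0032,0,0.0038,0,0,0,0.015],[0.0058,0,0.0069,0,0,0,0.015],[0.0071,0,0.0085,0,0,0,0.015],[0.0083,0,0.01,0,0,0,0.015],[0.0083,0,0.01,0,0,0,0.015]])

```text
time_s: 15.6
ee_pos: [512.4, 170.9, 109.0]
orientation: [0.354, -0.076, 0.932, 0.021]
wrist_force: [-2.9, -2.0, 19.0]
finger_gap: 22.8
```

```bash
python3 place.py [-.652,-.0147,-.7580] [0,.4,-18.5] 3 116
```

```text
now [512.4 170.9 109. ] tilt [-2.9 -2.  19. ] tgt [501.4 168.5 102. ]
[ 0.0131 -0.0006 -0.0022] [-0.02  0.86 -0.08]
q [ 0.44  0.11 -1.1  -0.35 -0.19  0.2 ]
axis now [-0.0148 -0.003   0.9998] c now [500.2 169.6 122.8]
```

Emit:
jog_arm(series=[[-0.003,0,-0.0037,0,0,0,0.015],[-0.0045,0,-0.0055,0,0,0,0.015],[-0.0045,0,-0.0055,0,0,0,0.015]])

```text
time_s: 15.9
ee_pos: [505.9, 169.4, 109.7]
orientation: [0.347, -0.078, 0.934, 0.02]
wrist_force: [0.0, -0.0, 4.8]
finger_gap: 22.7
```

```bash
python3 place.py [-.652,-.0147,-.7580] [0,.4,-18.5] 3 116;  python3 - <<'E'
from h import *
p,d,C=shot("wrist","w13"); np.savez("w13",p=p,d=d)
E
```

```text
now [505.9 169.4 109.7] tilt [ 0.  -0.   4.8] tgt [501.4 168.5 102. ]
[ 0.0085 -0.      0.0029] [ 0.   -0.03  0.1 ]
q [ 0.44  0.1  -1.1  -0.31 -0.19  0.2 ]
axis now [4.000e-04 1.200e-03 9.999e-01] c now [493.9 168.1 123.7]
```

View pics/w13.png

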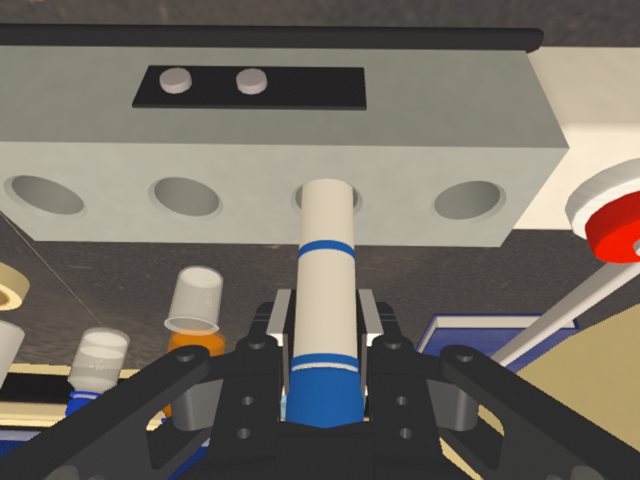

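Emit:
jog_arm(series=[[0,0,0,0,0,0,0.04],[0,0,0,0,0,0,0.04],[0,0,-0.02,0,0,0,0.04],[0,0,-0.06,0,0,0,0.04],[0,0,-0.1,0,0,0,0.04]])

```text
time_s: 16.45
ee_pos: [438.3, 158.7, 182.6]
orientation: [0.343, -0.078, 0.936, 0.019]
wrist_force: [0.3, 0.8, 0.3]
finger_gap: 40.1
```

Emit:
jog_arm(series=[[0,0,-0.03,0,0,0,0.045],[0,0,-0.03,0,0,0,0.045]])

```text
time_s: 16.65
ee_pos: [420.3, 157.3, 209.4]
orientation: [0.347, -0.078, 0.934, 0.021]
wrist_force: [0.4, 1.9, -0.0]
finger_gap: 44.6
```

Run:
```python
from h import *
p,d,C=shot("wrist","w14"); np.savez("w14",p=p,d=d); P=cloud(d,C)
hsv=cv2.cvtColor(p,cv2.COLOR_RGB2HSV); m=(hsv[...,0]>95)&(hsv[...,0]<125)&(hsv[...,1]>120)&(P[...,2]>110)&(P[...,2]<220)&(P[...,1]>100)
print(np.nanpercentile(P[m],[2,50,98],axis=0))
st=manip.get_state(); print(st["ee_pos"],st["joints"].round(2)); print(local(st,[520,-150,260],Rpsi(189.4)))
```

```text
[[ 484.6000629   133.41659167  120.08728887]
 [1048.52509555  179.33602044  149.33763992]
 [1056.83952333  362.74419545  168.67395863]]
[420.85204039 157.4441675  208.19252853] [ 0.54 -0.27 -1.02  0.15 -0.25  0.28]
(array([-0.0673, -0.3201, -0.004 ]), array([-0.9 , 40.63,  0.16]))
```

View pics/w14.png

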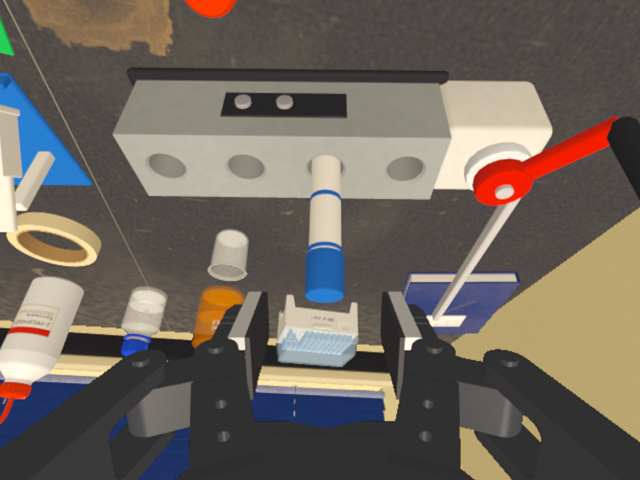

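Run:
```python
from h import *
st=manip.get_state(); print(local(st,[602.5,-206.5,240],Rpsi(189.4)))
```

```text
(array([-0.1086, -0.3888,  0.0591]), array([-0.9 , 40.63,  0.16]))
```

Emit:
jog_arm(series=[[0.0,-0.045,-0.01,0,1,0,0.045],[0,-0.09,-0.02,0,4,0,0.045],[-0.01,-0.13,-0.02,-0.2,10,0,0.045],[-0.02,-0.175,-0.02,-0.4,16,0,0.045],[-0.036,-0.22,-0.01,-0.5,22,0,0.045]])

```text
time_s: 17.2
ee_pos: [476.4, -59.0, 240.9]
orientation: [0.158, -0.081, 0.984, 0.009]
wrist_force: [1.1, 1.3, 0.1]
finger_gap: 45.3
```

Run:
```python
from h import *
st=manip.get_state(); print(st["ee_pos"],local(st,[602.5,-206.5,240],Rpsi(189.4)))
```

```text
[476.35233545 -58.97765157 240.86014377] (array([-0.095 , -0.166 ,  0.0335]), array([-0.43, 18.23, -0.04]))
```

Emit:
jog_arm(series=[[-0.02,-0.038,0.003,-0.1,4.5,0,0.045],[-0.045,-0.078,0.01,-0.2,9,0,0.045],[-0.07,-0.12,0.02,-0.3,13.5,0,0.045],[-0.095,-0.166,0.033,-0.4,18.2,0,0.045],[-0.095,-0.166,0.033,-0.4,18.2,0,0.045]])

```text
time_s: 17.7
ee_pos: [609.9, -208.7, 229.6]
orientation: [-0.003, -0.081, 0.997, 0.001]
wrist_force: [-1.6, 1.0, -1.5]
finger_gap: 45.0
```

Emit:
jog_arm(series=[[0,0,0,0,0,0,0.045],[0,0,0,0,0,0,0.045]])

```text
time_s: 17.9
ee_pos: [602.0, -203.2, 239.8]
orientation: [0.001, -0.083, 0.997, 0.0]
wrist_force: [-1.0, 0.2, 0.3]
finger_gap: 45.2
```

Run:
```python
from h import *
p,d,C=shot("wrist","w15"); np.savez("w15",p=p,d=d)
st=manip.get_state(); print(st["ee_pos"],local(st,[602.5,-206.5,95],Rpsi(189.4)))
```

```text
[ 601.67630196 -202.81832105  241.54635042] (array([ 0.0004, -0.0036,  0.1466]), array([-0.07,  0.22,  0.09]))
```

View pics/w15.png

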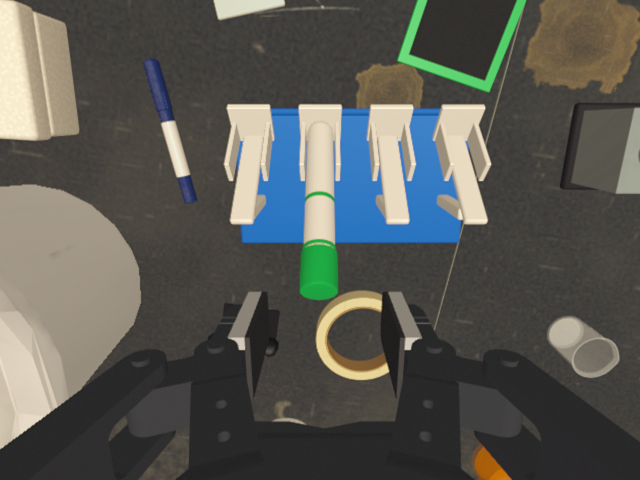

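Emit:
jog_arm(series=[[0,-0.003,0.045,0,0.2,0,0.045],[0,-0.003,0.09,0,0.2,0,0.045],[0,-0.003,0.13,0,0.2,0,0.045],[0,-0.003,0.145,0,0.2,0,0.045],[0,-0.003,0.145,0,0.2,0,0.045]])

```text
time_s: 18.45
ee_pos: [600.7, -204.8, 96.4]
orientation: [-0.001, -0.083, 0.997, -0.0]
wrist_force: [0.3, -0.0, -0.3]
finger_gap: 44.8
```

Emit:
jog_arm(series=[[0,0,0,0,0,0,0.045],[0,0,0,0,0,0,0.015],[0,0,0,0,0,0,0.015],[0,0,0,0,0,0,0.015],[0,0,0,0,0,0,0.015]])

```text
time_s: 18.95
ee_pos: [606.3, -207.0, 99.4]
orientation: [0.003, -0.083, 0.997, -0.002]
wrist_force: [0.0, 1.1, 7.2]
finger_gap: 22.4
```

Run:
```python
from h import *
p,d,C=shot("wrist","w16"); 
st=manip.get_state(); print(st["ee_pos"],st["wrist_force"],st["finger_gap"])
```

```text
[ 606.33918598 -207.0027769    99.40487329] [-0.25319087  1.36761578  6.05283274] 22.57968614738901
```

View pics/w16.png

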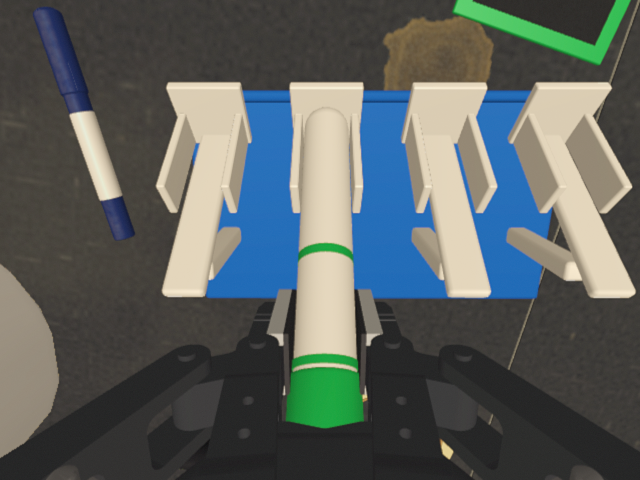

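Gripped cleanly; lifting.

Emit:
jog_arm(series=[[0,0,-0.02,0,0,0,0.015],[0,0,-0.05,0,0,0,0.015],[0,0,-0.09,0,0,0,0.015],[0,0,-0.13,0,0,0,0.015],[0,0,-0.14,0,0,0,0.015]])

```text
time_s: 19.5
ee_pos: [606.6, -207.4, 242.7]
orientation: [0.005, -0.083, 0.997, -0.003]
wrist_force: [0.7, -0.0, -0.1]
finger_gap: 22.3
```

Emit:
jog_arm(series=[[0,0,0,0,0,0,0.015],[0,0,0,0,0,0,0.015]])

```text
time_s: 19.7
ee_pos: [603.6, -206.4, 235.8]
orientation: [0.0, -0.083, 0.997, -0.001]
wrist_force: [0.4, 0.1, -1.8]
finger_gap: 22.2
```

```bash
python3 - <<'E'
from h import *
p,d,C=shot("wrist","w17"); np.savez("w17",p=p,d=d)
E
python3 inhand.py w17.npz; python3 place.py [-.652,-.0147,-.7580] [0,.4,-18.5] 1 215
```

```text
n 11344 axis [-0.6481 -0.005  -0.7615] tilt 0.705 -0.005 c(x=0) [  0.    0.2 -16.6] rms 0.44 s [-104.9 -102.4    9.4]
now [ 603.1 -206.2  235. ] tilt [-0.1  1.  -0.9] tgt [520.7  50.5 201. ]
[0.039  0.2668 0.0339] [  0.91 -40.78   0.09]
q [-0.33  0.46  0.17  1.29 -0.   -0.49]
axis now [0.6466 0.0935 0.757 ] c now [ 603.1 -205.8  253.5]
```

View pics/w17.png

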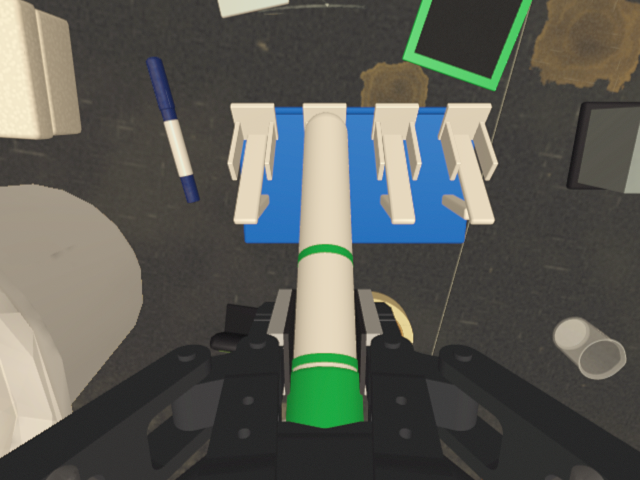

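```bash
sed -i 's/1:(508.7,49.2)/1:(511.7,49.7)/' place.py; python3 place.py [-.651,-.0100,-.7590] [0,.3,-17.6] 1 205
```

```text
now [ 603.1 -206.2  235. ] tilt [-0.1  1.  -0.9] tgt [523.1  51.1 191.6]
[0.0365 0.267  0.0432] [  0.62 -40.7    0.09]
q [-0.33  0.46  0.17  1.29 -0.   -0.49]
axis now [0.6448 0.098  0.758 ] c now [ 603.1 -205.9  252.6]
```

Emit:
jog_arm(series=[[0.006,0.045,0,0.1,-6.7,0,0.015],[0.012,0.09,0,0.2,-13.4,0,0.015],[0.018,0.135,0,0.3,-20.1,0,0.015],[0.024,0.18,0,0.4,-26.8,0,0.015],[0.03,0.225,0,0.5,-33.5,0,0.015]])

```text
time_s: 20.25
ee_pos: [535.1, 11.8, 234.4]
orientation: [0.289, -0.079, 0.954, 0.019]
wrist_force: [1.4, 1.4, -1.0]
finger_gap: 22.4
```

```bash
python3 place.py [-.651,-.0100,-.7590] [0,.3,-17.6] 1 205
```

```text
now [535.1  11.8 234.4] tilt [ 1.4  1.4 -1. ] tgt [523.1  51.1 191.6]
[0.0281 0.0411 0.0322] [ 0.12 -6.94  0.04]
q [-0.04 -0.09 -0.73  0.35  0.1  -0.17]
axis now [0.1195 0.0182 0.9927] c now [525.4  10.6 249. ]
```

Emit:
jog_arm(series=[[0.014,0.02,0.016,0.1,-3.4,0,0.015],[0.028,0.041,0.032,0.1,-6.9,0,0.015],[0.028,0.041,0.032,0.1,-6.9,0,0.015],[0.028,0.041,0.032,0.1,-6.9,0,0.015]])

```text
time_s: 20.65
ee_pos: [522.1, 49.8, 190.2]
orientation: [0.342, -0.078, 0.936, 0.023]
wrist_force: [0.9, -0.6, -0.0]
finger_gap: 22.1
```

```bash
python3 place.py [-.651,-.0100,-.7590] [0,.3,-17.6] 1 185;  python3 - <<'E'
from h import *
p,d,C=shot("wrist","w18"); np.savez("w18",p=p,d=d)
E
python3 w2t.py "[(0,0,-25),(1,0,0),(0,1,0)]"
```

```text
now [522.1  49.8 190.2] tilt [ 0.9 -0.6 -0. ] tgt [523.1  51.1 171.6]
[0.0111 0.0013 0.0149] [ 0.04 -0.53  0.17]
q [ 0.06 -0.1  -0.96  0.01  0.06 -0.09]
axis now [0.009  0.0029 0.9999] c now [510.8  48.5 203.7]
(0, 0, -25) -> [0.0162 0.0003 0.019 ]
(1, 0, 0) -> [-0.0007 -0.0002  0.0006]
(0, 1, 0) -> [-0.0001  0.001   0.0001]
```

View pics/w18.png

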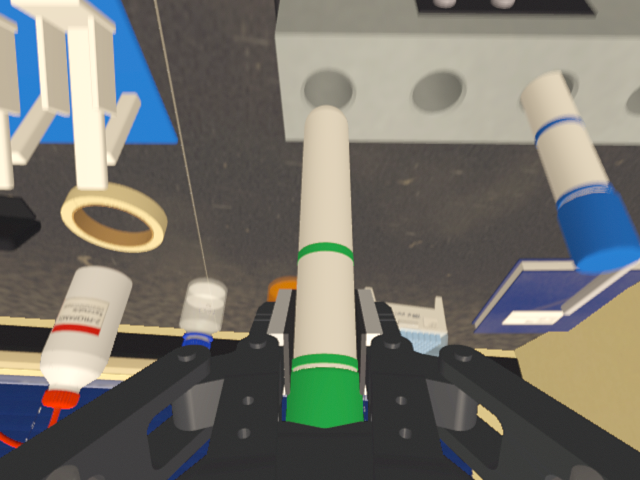

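Emit:
jog_arm(series=[[-0.001,0.0018,0.0008,0,-0.5,0,0.015],[0.0075,0.0019,0.011,0,-0.5,0,0.015],[0.0165,0.002,0.021,0,-0.5,0,0.015],[0.0165,0.002,0.021,0,-0.5,0,0.015]])

```text
time_s: 21.1
ee_pos: [527.9, 50.9, 167.6]
orientation: [0.35, -0.077, 0.933, 0.023]
wrist_force: [-0.4, -0.9, 0.1]
finger_gap: 22.3
```

```bash
python3 place.py [-.651,-.0100,-.7590] [0,.3,-17.6] 1 123;  python3 - <<'E'
from h import *
p,d,C=shot("wrist","w19"); np.savez("w19",p=p,d=d); cv2.imwrite("pics/w19c.png",cv2.resize(p[0:240,130:550],None,fx=1.9,fy=1.9)[:,:,::-1])
E
```

```text
now [527.9  50.9 167.6] tilt [-0.4 -0.9  0.1] tgt [523.1  51.1 109.6]
[0.0416 0.0016 0.0406] [-0.07  0.42  0.09]
q [ 0.06 -0.05 -1.02 -0.11  0.06 -0.08]
axis now [-7.4e-03  7.0e-04  1.0e+00] c now [516.4  49.5 180.9]
```

View pics/w19c.png

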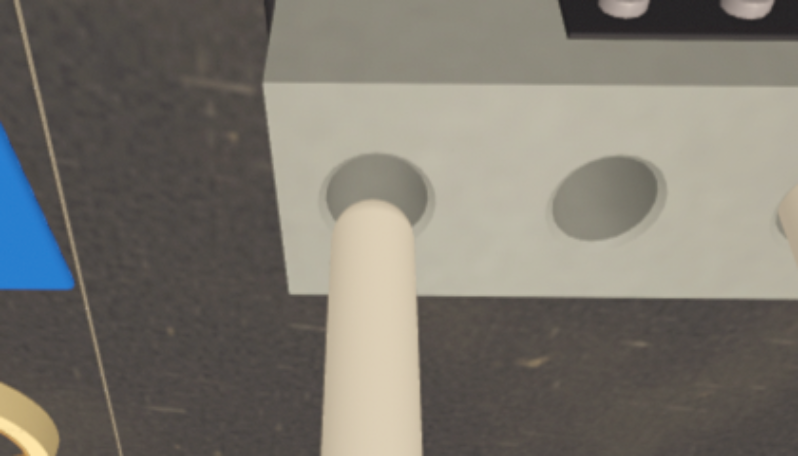

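Emit:
jog_arm(series=[[0,0,0,0,0,0,0.015],[0,0,0,0,0,0,0.015]])

```text
time_s: 21.35
ee_pos: [527.4, 51.3, 168.5]
orientation: [0.35, -0.078, 0.933, 0.023]
wrist_force: [0.4, -1.0, -1.0]
finger_gap: 22.2
```

```bash
python3 place.py [-.651,-.0100,-.7590] [0,.3,-17.6] 1 176;python3 w2t.py "[(-4,0,-4)]"
```

```text
now [527.4  51.3 168.5] tilt [ 0.4 -1.  -1. ] tgt [523.1  51.1 162.6]
[0.007  0.0006 0.0016] [-0.05  0.48  0.12]
q [ 0.06 -0.05 -1.02 -0.11  0.06 -0.08]
axis now [-8.5e-03  6.0e-04  1.0e+00] c now [515.9  49.9 181.7]
(-4, 0, -4) -> [0.0056 0.0007 0.0004]
```

Emit:
jog_arm(series=[[0.0035,0.0004,0.0007,0,0.2,0,0.015],[0.007,0.0006,0.0016,0,0.4,0,0.015],[0.007,0.0006,0.0016,0,0.4,0,0.015]])

```text
time_s: 21.65
ee_pos: [521.0, 51.3, 160.6]
orientation: [0.345, -0.078, 0.935, 0.023]
wrist_force: [-0.4, -0.5, -1.2]
finger_gap: 22.3
```

```bash
python3 place.py [-.651,-.0100,-.7590] [0,.3,-17.6] 1 123;  python3 - <<'E'
from h import *
p,d,C=shot("wrist","w20"); np.savez("w20",p=p,d=d); cv2.imwrite("pics/w20c.png",cv2.resize(p[0:240,130:550],None,fx=1.9,fy=1.9)[:,:,::-1])
E
```

```text
now [521.   51.3 160.6] tilt [-0.4 -0.5 -1.2] tgt [523.1  51.1 109.6]
[0.0316 0.0001 0.0401] [-0.01 -0.12  0.13]
q [ 0.06 -0.05 -1.03 -0.12  0.05 -0.08]
axis now [0.0018 0.002  1.    ] c now [509.7  49.9 174. ]
```

View pics/w20c.png

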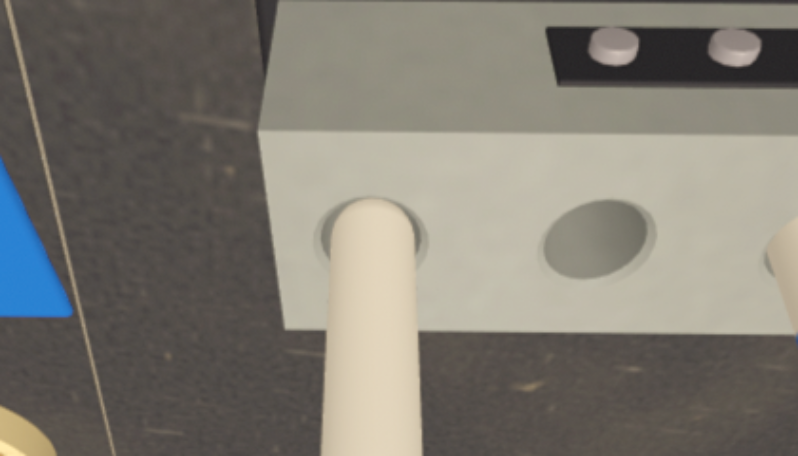

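Emit:
jog_arm(series=[[-0.0011,-0.0003,0.0009,0,-0.1,0,0.015],[0.0055,0,0.0085,0,-0.1,0,0.015],[0.0119,0,0.0161,0,-0.1,0,0.015],[0.0119,0,0.0161,0,-0.1,0,0.015]])

```text
time_s: 22.1
ee_pos: [522.2, 51.3, 139.8]
orientation: [0.346, -0.078, 0.935, 0.023]
wrist_force: [-0.3, -0.7, -0.7]
finger_gap: 22.1
```

```bash
python3 place.py [-.651,-.0100,-.7590] [0,.3,-17.6] 1 123;  python3 - <<'E'
from h import *
p,d,C=shot("wrist","w21"); np.savez("w21",p=p,d=d); cv2.imwrite("pics/w21c.png",cv2.resize(p[0:240,130:550],None,fx=1.9,fy=1.9)[:,:,::-1])
E
```

```text
now [522.2  51.3 139.8] tilt [-0.3 -0.7 -0.7] tgt [523.1  51.1 109.6]
[0.0189 0.0001 0.0234] [-0.   -0.11  0.13]
q [ 0.06  0.   -1.07 -0.21  0.05 -0.08]
axis now [0.0016 0.0018 1.    ] c now [510.9  49.9 153.1]
```

View pics/w21c.png

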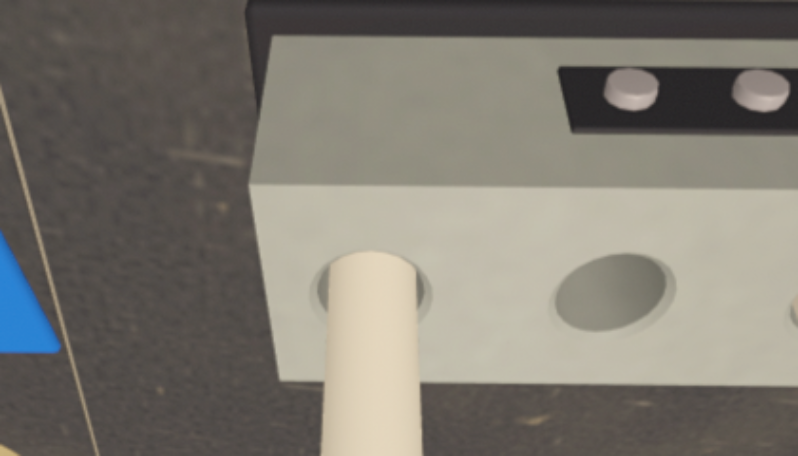

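In the hole without contact force; lowering to the floor.

Emit:
jog_arm(series=[[0.0065,0,0.0076,0,0,0,0.015],[0.013,0,0.0152,0,0,0,0.015],[0.0162,0,0.019,0,0,0,0.015],[0.0188,0,0.022,0,0,0,0.015],[0.0188,0,0.022,0,0,0,0.015]])

```text
time_s: 22.65
ee_pos: [523.4, 51.0, 112.1]
orientation: [0.347, -0.078, 0.934, 0.023]
wrist_force: [-0.2, 0.9, -0.8]
finger_gap: 22.3
```

```bash
python3 place.py [-.651,-.0100,-.7590] [0,.3,-17.6] 1 120
```

```text
now [523.4  51.  112.1] tilt [-0.2  0.9 -0.8] tgt [523.1  51.1 106.6]
[0.0038 0.0002 0.004 ] [-0.01  0.03  0.13]
q [ 0.06  0.07 -1.12 -0.33  0.06 -0.08]
axis now [-8.0e-04  1.6e-03  1.0e+00] c now [512.   49.6 125.5]
```

Emit:
jog_arm(series=[[0.001,0,0.0012,0,0,0,0.015],[0.002,0,0.0023,0,0,0,0.015],[0.0026,0,0.003,0,0,0,0.015],[0.0032,0,0.0038,0,0,0,0.015],[0.0032,0,0.0038,0,0,0,0.015]])

```text
time_s: 23.15
ee_pos: [525.7, 51.2, 109.7]
orientation: [0.35, -0.078, 0.933, 0.023]
wrist_force: [-1.6, -0.0, 6.7]
finger_gap: 22.0
```

Emit:
jog_arm(series=[[-0.001,0,-0.0012,0,0,0,0.015],[-0.001,0,-0.0012,0,0,0,0.04],[-0.001,0,-0.0012,0,0,0,0.04],[-0.001,0,-0.025,0,0,0,0.04],[-0.001,0,-0.06,0,0,0,0.04]])

```text
time_s: 23.65
ee_pos: [484.4, 45.3, 151.9]
orientation: [0.345, -0.078, 0.935, 0.023]
wrist_force: [0.5, 0.1, 1.0]
finger_gap: 40.3
```

Emit:
jog_arm(series=[[0,0,-0.04,0,0,0,0.045],[0,0,-0.07,0,0,0,0.045],[0,0,-0.07,0,0,0,0.045]])

```text
time_s: 23.95
ee_pos: [440.2, 38.3, 209.9]
orientation: [0.35, -0.078, 0.933, 0.022]
wrist_force: [1.2, -0.3, -0.5]
finger_gap: 44.8
```

Run:
```python
from h import *
p,d,C=shot("wrist","w22"); P=cloud(d,C); hsv=cv2.cvtColor(p,cv2.COLOR_RGB2HSV)
for n,lo,hi in (("g",45,80),("b",95,125)):
    m=(hsv[...,0]>lo)&(hsv[...,0]<hi)&(hsv[...,1]>120)&(P[...,2]>110)&(P[...,0]<560)&(P[...,0]>440)
    print(n,np.nanpercentile(P[m],[2,50,98],axis=0).round(1))
p,d,C=shot("top","t22"); P=cloud(d,C)
cv2.imwrite("pics/t22c.png",cv2.resize(p[150:330,130:470],None,fx=2.35,fy=2.35,interpolation=cv2.INTER_CUBIC)[:,:,::-1])
print([ (r["score"],np.round(r["at"])) for r in manip.search_frame("timer_center","top")])
st=manip.get_state(); print(st["ee_pos"])
```

```text
g [[500.8  38.9 135.9]
 [504.3  49.5 157.5]
 [521.3  61.9 168.6]]
b [[484.2 156.3 135.8]
 [488.8 163.1 157. ]
 [505.2 177.5 168.6]]
[(0.92, array([ 431., -297.,   36.])), (0.89, array([ 742., -261.,   27.])), (0.86, array([ 384., -419.,   40.])), (0.7, array([ 378., -566.,   42.]))]
[440.55594127  38.53881176 206.218203  ]
```

View pics/w22.png

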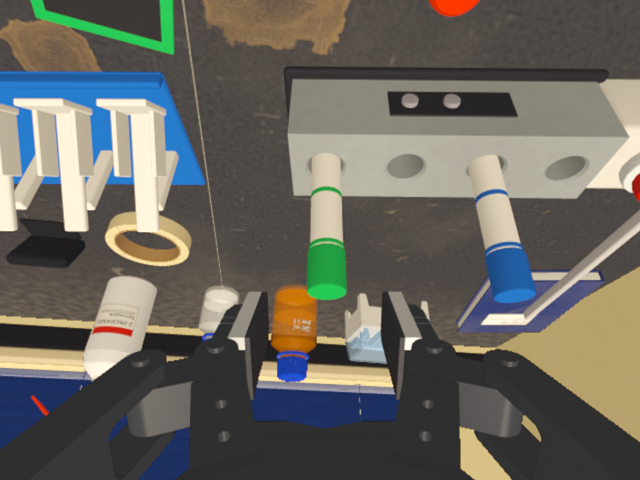

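View pics/t22c.png

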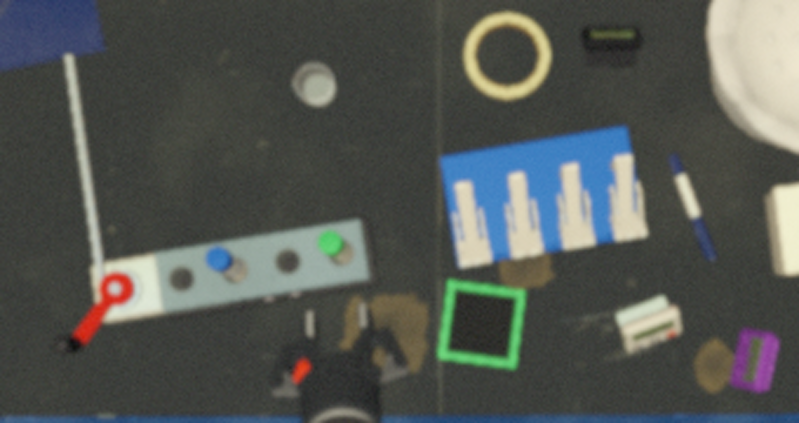

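Run:
```python
from h import *
st=manip.get_state(); print(st["joints"].round(2)); 
print(local(st,[425,150,290],Rpsi(149))); print(local(st,[425,150,290],Rpsi(189)))
```

```text
[ 0.03 -0.3  -1.05  0.11  0.08 -0.11]
(array([-0.0575,  0.1115, -0.0628]), array([13.67, 39.2 , 38.78]))
(array([-0.0575,  0.1115, -0.0628]), array([-0.55, 40.68,  0.5 ]))
```

Emit:
jog_arm(series=[[-0.01,0.01,-0.02,1.95,5.6,5.5,0.05],[-0.02,0.03,-0.035,3.9,11.2,11,0.05],[-0.03,0.05,-0.045,5.8,16.8,16.6,0.05],[-0.041,0.08,-0.055,7.8,22.4,22.1,0.05],[-0.05,0.1,-0.06,9.8,28,27.7,0.05]])

```text
time_s: 24.6
ee_pos: [423.7, 140.6, 283.0]
orientation: [0.101, 0.173, 0.98, 0.006]
wrist_force: [0.5, -0.4, 1.0]
finger_gap: 50.1
```

Run:
```python
from h import *
st=manip.get_state(); print(st["ee_pos"],st["joints"].round(2)); 
print(local(st,[415,270,280],Rpsi(115)))
```

```text
[423.66108812 140.59923303 283.02410975] [ 0.39 -0.03 -0.36  1.06 -0.1   0.73]
(array([ 0.0525,  0.1186, -0.0017]), array([ 6.96,  9.61, 44.87]))
```

Emit:
jog_arm(series=[[0.009,0.02,0,1.2,1.6,7.5,0.05],[0.0175,0.04,0,2.3,3.2,15,0.05],[0.026,0.059,0,3.5,4.8,22.4,0.05],[0.035,0.079,0,4.6,6.4,29.9,0.05],[0.044,0.099,0,5.8,8,37.4,0.05]])

```text
time_s: 25.1
ee_pos: [416.1, 247.5, 276.4]
orientation: [0.018, 0.483, 0.876, 0.0]
wrist_force: [-0.4, -0.0, -0.6]
finger_gap: 50.0
```

Run:
```python
from h import *
st=manip.get_state(); print(st["ee_pos"],st["joints"].round(2)); 
print(local(st,[407.5,338,250],Rpsi(100)))
```

```text
[416.11398033 247.53756896 276.38600085] [ 0.56  0.16 -0.15  1.24 -0.03  1.56]
(array([0.0819, 0.0406, 0.0246]), array([ 1.33,  1.56, 22.28]))
```

Emit:
jog_arm(series=[[0.027,0.0135,0.008,0.4,0.5,7.5,0.05],[0.055,0.027,0.016,0.9,1,15,0.05],[0.082,0.0405,0.0245,1.3,1.5,22.3,0.05],[0.082,0.0405,0.0245,1.3,1.5,22.3,0.05],[0.082,0.0405,0.0245,1.3,1.5,22.3,0.05]])

```text
time_s: 25.6
ee_pos: [406.5, 336.8, 250.4]
orientation: [0.002, 0.64, 0.768, -0.0]
wrist_force: [-0.3, -0.3, -0.4]
finger_gap: 49.7
```

Run:
```python
from h import *
p,d,C=shot("wrist","w23"); P=cloud(d,C)
m=(P[...,2]>136)&(P[...,2]<152)&(P[...,0]<450)&(P[...,0]>360)&(P[...,1]>300)&(P[...,1]<370)
v,u=np.nonzero(m); print(m.sum(),P[m].mean(0),u.mean(),v.mean())
st=manip.get_state(); print(st["ee_pos"],local(st,[407.5,338,102],Rpsi(100)))
```

```text
553 [407.72420485 340.31516947 142.72343219] 326.5226039783002 231.66907775768536
[406.53127911 336.22543051 251.23579646] (array([0.0019, 0.0009, 0.1492]), array([0.16, 0.13, 0.34]))
```

View pics/w23.png

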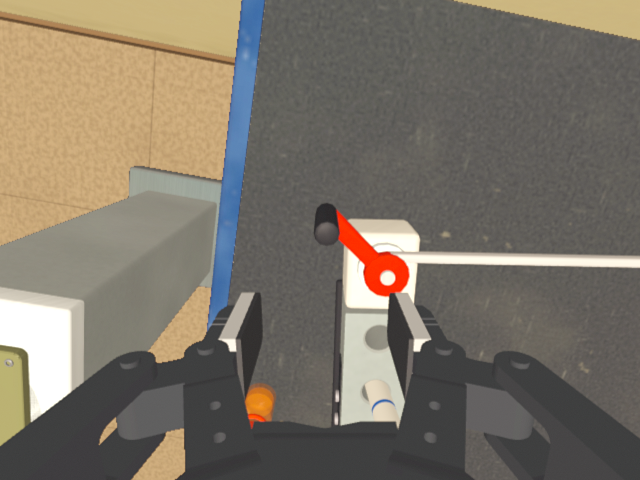

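Emit:
jog_arm(series=[[0.003,0.001,0.045,0,0,0,0.05],[0.003,0.001,0.09,0,0,0,0.05],[0.003,0.001,0.13,0,0,0,0.05],[0.003,0.001,0.147,0,0,0,0.05],[0.003,0.001,0.147,0,0,0,0.05]])

```text
time_s: 26.15
ee_pos: [406.1, 337.0, 103.4]
orientation: [0.001, 0.641, 0.767, -0.001]
wrist_force: [-0.7, -0.1, -0.5]
finger_gap: 49.7
```

Emit:
jog_arm(series=[[0,0,0,0,0,0,0.01],[0,0,0,0,0,0,0.01],[0,0,0,0,0,0,0.01],[0,0,0,0,0,0,0.01]], newtons=25)

```text
time_s: 26.55
ee_pos: [408.6, 340.7, 108.0]
orientation: [0.002, 0.641, 0.768, 0.004]
wrist_force: [-1.8, 0.6, 5.7]
finger_gap: 17.5
```

Run:
```python
from h import *
st=manip.get_state(); R=q2R(st["orientation"]); print(st["ee_pos"],st["wrist_force"],st["joints"].round(2))
e=st["ee_pos"][:2]; piv=np.array([468.5,294.5]); th0=np.degrees(np.arctan2(*(e-piv)[::-1])); r=np.linalg.norm(e-piv); print(th0,r)
for th in [135,125,115,105,95,85,75,65,54.5,52]:
    p=piv+r*np.array([np.cos(np.radians(th)),np.sin(np.radians(th))]); print(th,(R.T@np.r_[p-e,0]).round(1))
```

```text
[408.58812418 340.70166091 108.04343332] [-1.82147786  0.60040575  5.74570401] [ 0.7   0.35 -0.35  0.86 -0.    2.09]
142.36201640282354 75.65729532160614
135 [6.  7.6 0.1]
125 [12.6 19.1  0.2]
115 [17.  31.5  0.3]
105 [19.3 44.5  0.4]
95 [19.2 57.7  0.5]
85 [16.8 70.6  0.6]
75 [12.3 83.   0.7]
65 [ 5.6 94.4  0.8]
54.5 [ -3.4 104.9   0.8]
52 [ -5.8 107.2   0.9]
```

Emit:
jog_arm(series=[[0.006,0.0076,0,0,0,0,0.01],[0.0126,0.0191,0,0,0,0,0.01],[0.017,0.0315,0,0,0,0,0.01],[0.0193,0.0445,0,0,0,0,0.01],[0.0192,0.0577,0,0,0,0,0.01]])

```text
time_s: 27.05
ee_pos: [459.3, 371.6, 107.7]
orientation: [-0.001, 0.64, 0.768, 0.003]
wrist_force: [-8.1, 6.1, 3.8]
finger_gap: 17.2
```

Emit:
jog_arm(series=[[-0.0024,0.0129,0,0,0,0,0.01],[-0.0069,0.0253,0,0,0,0,0.01],[-0.0136,0.0367,0,0,0,0,0.01],[-0.0226,0.0472,0,0,0,0,0.01],[-0.025,0.0495,0,0,0,0,0.01]])

```text
time_s: 27.55
ee_pos: [512.7, 354.8, 107.4]
orientation: [-0.002, 0.641, 0.767, 0.002]
wrist_force: [-11.2, 8.4, 3.4]
finger_gap: 17.3
```

Run:
```python
from h import *
st=manip.get_state(); print(st["ee_pos"],st["wrist_force"],np.degrees(np.arctan2(st["ee_pos"][1]-294.5,st["ee_pos"][0]-468.5)))
p,d,C=shot("wrist","w24"); p,d,C=shot("top","t24")
cv2.imwrite("pics/t24c.png",cv2.resize(p[150:330,130:470],None,fx=2.35,fy=2.35,interpolation=cv2.INTER_CUBIC)[:,:,::-1])
```

```text
[512.73596335 354.80039518 107.37986157] [-11.19501328   8.42963692   3.41729275] 53.7364789796499
```

View pics/t24c.png

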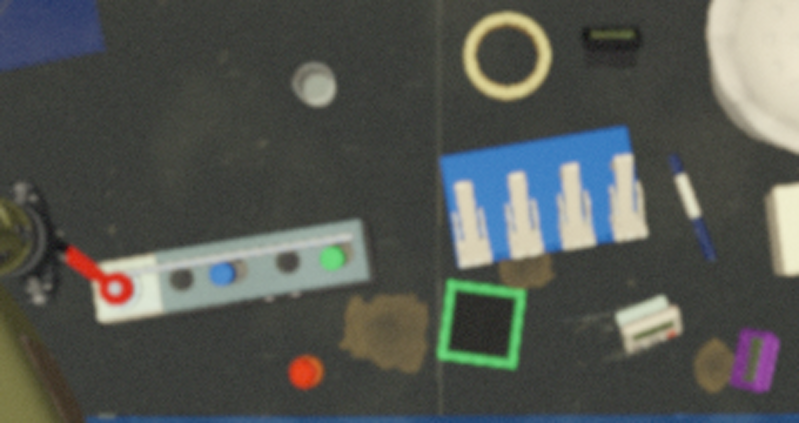

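Run:
```python
import cv2,numpy as np
a=cv2.imread("pics/top0.png")[235:295,170:300];b=cv2.imread("pics/t24.png")[235:295,170:300]
o=np.vstack([cv2.resize(x,None,fx=5,fy=5,interpolation=cv2.INTER_CUBIC) for x in (a,b)]); cv2.imwrite("pics/cmp.png",o); print(o.shape)
```

```text
(600, 650, 3)
```

View pics/cmp.png

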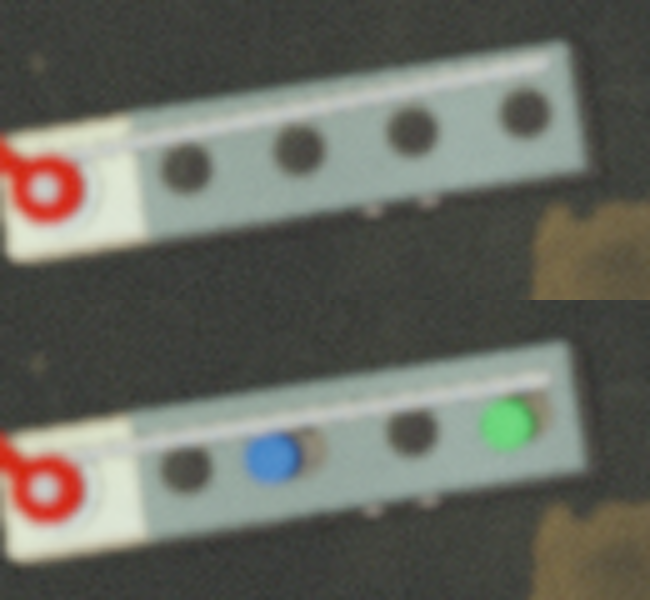

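View pics/w24.png

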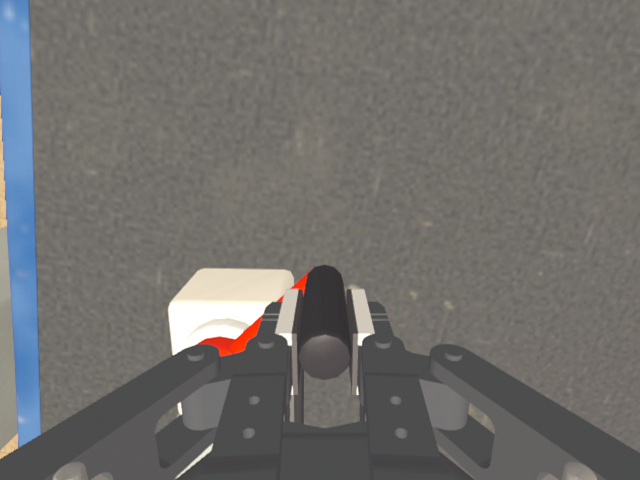

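Emit:
jog_arm(series=[[0.001,-0.001,0,0,0,0,0.05],[0.001,-0.001,0,0,0,0,0.05],[0.001,-0.001,0,0,0,0,0.05],[0.001,-0.001,-0.03,0,0,0,0.05],[0.001,-0.001,-0.08,0,0,0,0.05]])

```text
time_s: 28.15
ee_pos: [510.7, 352.0, 184.0]
orientation: [0.001, 0.641, 0.767, -0.002]
wrist_force: [1.0, -0.2, 0.7]
finger_gap: 49.8
```

Emit:
jog_arm(series=[[0,0,-0.05,0,0,0,0.085],[-0.03,0,-0.09,0,0,0,0.085],[-0.07,-0.0,-0.13,0,0,0,0.085],[-0.12,-0.01,-0.14,0,0,0,0.085],[-0.17,-0.02,-0.14,0,0,0,0.085]])

```text
time_s: 28.65
ee_pos: [524.5, 190.3, 329.5]
orientation: [0.004, 0.641, 0.768, 0.005]
wrist_force: [0.3, -0.0, -0.3]
finger_gap: 85.1
```

Run:
```python
from h import *
p,d,C=shot("wrist","w25"); P=cloud(d,C); hsv=cv2.cvtColor(p,cv2.COLOR_RGB2HSV)
a=np.radians(9.4)
Rm=np.array([[np.cos(a),np.sin(a)],[-np.sin(a),np.cos(a)]])
m=(P[...,2]>77)&(P[...,2]<92)&(P[...,0]>490)&(P[...,0]<540)&(P[...,1]>20)&(P[...,1]<240); q=P[m][:,:2].astype(np.float32)
v=cv2.fitLine(q,cv2.DIST_HUBER,0,.01,.01).ravel(); print("bar az",np.degrees(np.arctan2(v[1],v[0]))%180, (q@Rm.T)[:,0].mean())
p,d,C=shot("top","t25")
st=manip.get_state(); print(st["ee_pos"],st["joints"].round(2),st["time_s"])
```

```text
bar az 98.758316 524.0782509618213
[523.02396493 185.83605423 328.42011218] [ 0.34  0.29  0.15  1.43 -0.    1.74] 28.75
```

View pics/w25.png

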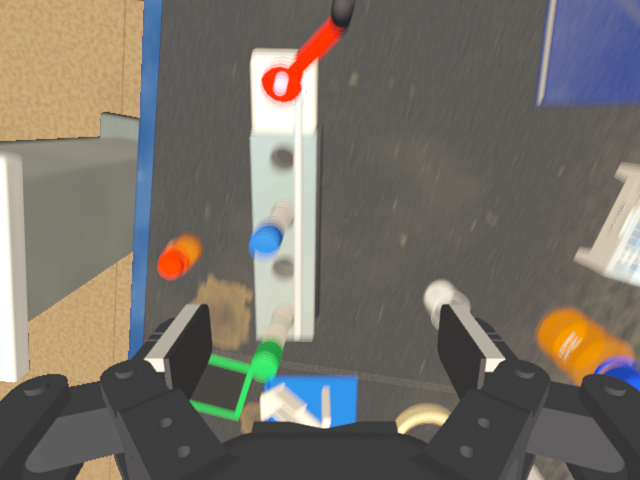

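Run:
```python
from h import *
st=manip.get_state()
print(local(st,[440,-200,320],Rpsi(15)))
```

```text
(array([-0.3658, -0.1481,  0.0081]), array([ 0.48, -0.23, 84.88]))
```

Emit:
jog_arm(series=[[-0.036,-0.0148,0,0,0,8.5,0.085],[-0.073,-0.03,0,0,0,17,0.085],[-0.11,-0.044,0,0,0,25.5,0.085],[-0.146,-0.059,0,0,0,34,0.085],[-0.183,-0.074,0.004,0,0,42.4,0.085]])

```text
time_s: 29.25
ee_pos: [482.6, -3.3, 322.5]
orientation: [0.001, 0.877, 0.481, 0.003]
wrist_force: [0.7, -0.3, 0.1]
finger_gap: 85.4
```

Run:
```python
from h import *
st=manip.get_state(); print(st["ee_pos"])
print(local(st,[440,-210,320],Rpsi(15)))
```

```text
[482.62344159  -3.31597102 322.51607524]
(array([-0.1973,  0.075 ,  0.0021]), array([ 0.22, -0.37, 42.54]))
```

Emit:
jog_arm(series=[[-0.04,0.015,0,0,0,8.5,0.085],[-0.08,0.03,0,0,0,17,0.085],[-0.12,0.045,0,0,0,25.5,0.085],[-0.16,0.06,0,0,0,34,0.085],[-0.197,0.075,0.002,0,-0.3,42.5,0.085]])

```text
time_s: 29.75
ee_pos: [440.9, -210.7, 320.0]
orientation: [0.002, 0.991, 0.13, 0.001]
wrist_force: [0.3, 0.3, -0.5]
finger_gap: 85.2
```

Emit:
jog_arm(series=[[0.015,0.03,0,0,0,0,0.085],[0.02,0.05,0,0,0,0,0.085],[0.02,0.05,0,0,0,0,0.085],[0.02,0.05,0,0,0,0,0.085]])

```text
time_s: 30.15
ee_pos: [473.7, -251.6, 319.4]
orientation: [0.001, 0.991, 0.133, 0.0]
wrist_force: [-0.6, 0.3, 0.3]
finger_gap: 85.5
```

Run:
```python
from h import *
p,d,C=shot("wrist","w26"); P=cloud(d,C); np.savez("w26",p=p,d=d,P=P)
st=manip.get_state(); print(st["ee_pos"],st["joints"].round(2),np.degrees(np.arctan2(*q2R(st["orientation"])[1::-1,0])))
print(manip.search_frame("timer_center","wrist"),manip.search_frame("timer_pad","wrist"))
```

```text
[ 473.48878024 -251.11546203  319.61034196] [-0.49  0.26  0.09  1.4  -0.    2.39] 15.375735122555694
[{'at': [389.7, -413.8, 35.8], 'score': 0.94}, {'at': [388.6, -556.2, 34.0], 'score': 0.94}, {'at': [435.4, -303.7, 26.3], 'score': 0.56}, {'at': [380.9, 81.3, 36.7], 'score': 0.16}] [{'at': [432.0, -106.1, 2.8], 'score': 0.77}]
```

View pics/w26.png

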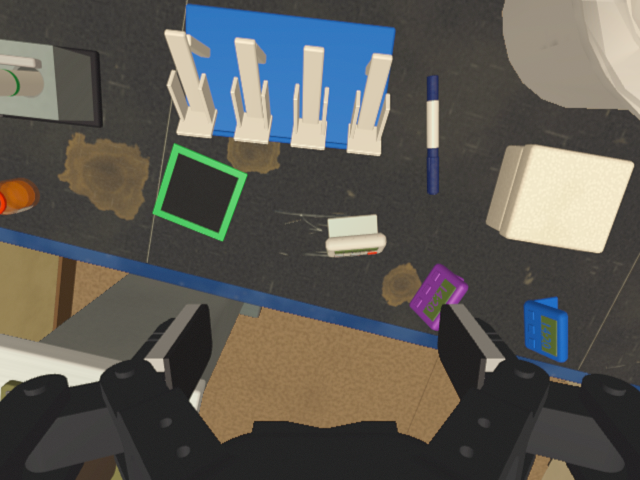

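Run:
```python
from h import *
z=np.load("w26.npz"); P=z["P"]; p=z["p"]
def an(P,p):
    m=(abs(P[...,0]-432)<55)&(abs(P[...,1]+299)<55)&(P[...,2]>7)
    q=P[m]; print(m.sum())
    r=cv2.minAreaRect(q[:,:2].astype(np.float32)); print("rect",r)
    for lo,hi in ((7,15),(15,25),(25,35),(35,45),(45,49),(49,60)):
        s=(q[:,2]>lo)&(q[:,2]<hi)
        if s.sum()>8: print(lo,hi,s.sum(),q[s].mean(0).round(1),cv2.minAreaRect(q[s][:,:2].astype(np.float32)))
    print("zmax",np.percentile(q[:,2],[90,99]))
an(P,p)
z=np.load("w6.npz"); print("w6"); an(z["P"],z["p"])
# pad: green mask rect
C=camT("wrist")
hsv=cv2.cvtColor(p,cv2.COLOR_RGB2HSV)
z=np.load("w26.npz"); P=z["P"]
g=(hsv[...,0]>50)&(hsv[...,0]<75)&(hsv[...,1]>120)&(P[...,0]<500)&(P[...,0]>370)
v,u=np.nonzero(g); q=np.array([ray_z(a,b,3,C)[:2] for a,b in zip(u,v)],np.float32); print("pad",cv2.minAreaRect(q),P[g].mean(0))
cv2.imwrite("pics/w26c.png",cv2.resize(p[190:280,300:410],None,fx=6,fy=6,interpolation=cv2.INTER_CUBIC)[:,:,::-1])
```

```text
9061
rect ((452.0966796875, -294.849609375), (94.96888732910156, 77.35287475585938), 18.887676239013672)
7 15 9 [ 405.7 -302.7   13.1] ((407.0535888671875, -306.9534912109375), (3.5515172481536865, 64.64263916015625), 16.67837142944336)
15 25 114 [ 410.4 -307.4   21.7] ((409.7702941894531, -307.4441833496094), (6.592919826507568, 64.5313720703125), 19.98996353149414)
25 35 54 [ 414.9 -304.3   30.6] ((415.75933837890625, -304.61907958984375), (7.482141971588135, 64.82759094238281), 18.83033561706543)
35 45 174 [ 427.8 -300.7   41.7] ((427.48065185546875, -300.60626220703125), (22.913005828857422, 66.46984100341797), 20.234508514404297)
45 49 260 [ 432.1 -298.4   47.5] ((429.9748840332031, -300.48651123046875), (17.523401260375977, 67.67572784423828), 21.131980895996094)
49 60 554 [ 430.7 -300.2   50.9] ((430.39630126953125, -299.9494323730469), (13.729424476623535, 64.79722595214844), 20.51710319519043)
zmax [405.05524837 407.42500711]
w6
1923
rect ((424.75750732421875, -301.89166259765625), (37.62928009033203, 68.26881408691406), 20.266189575195312)
7 15 39 [ 407.3 -298.1   12.7] ((4
[... 253 characters left out ...]
301.1   29.9] ((416.2592468261719, -303.38250732421875), (14.153956413269043, 67.47464752197266), 12.113533020019531)
35 45 343 [ 423.9 -298.6   40.9] ((427.8037109375, -299.8748779296875), (23.11781120300293, 66.56108093261719), 20.92211151123047)
45 49 338 [ 430.3 -297.2   47.4] ((430.5231018066406, -299.944580078125), (17.090335845947266, 67.91742706298828), 20.05321502685547)
49 60 753 [ 430.6 -299.2   50.9] ((430.4219665527344, -299.3569641113281), (13.874532699584961, 66.01089477539062), 20.416383743286133)
zmax [51.73030993 53.01637013]
pad ((439.64544677734375, -20.157760620117188), (269.0057067871094, 91.02468872070312), 82.26947021484375) [ 430.8253105  -108.75414338    3.63978651]
```

View pics/w26c.png

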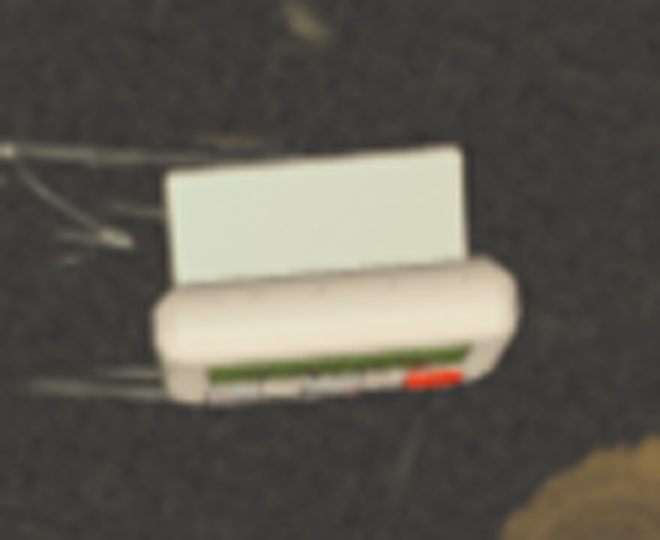

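Run:
```python
from h import *
for f in ("w26.npz","w6.npz"):
    z=np.load(f); P=z["P"]; a=np.radians(20.4); e=np.array([np.cos(a),np.sin(a)]); n=np.array([-np.sin(a),np.cos(a)])
    o=np.array([430.4,-299.7])
    m=(abs(P[...,0]-430)<55)&(abs(P[...,1]+299)<55)&(P[...,2]>4.5)&(P[...,2]<60)
    q=P[m]; l=np.c_[(q[:,:2]-o)@e,(q[:,:2]-o)@n,q[:,2]]
    l=l[(abs(l[:,1])<38)&(abs(l[:,0])<40)]
    c=l[abs(l[:,1])<20]
    h,ed=np.histogram(c[:,0],bins=np.arange(-36,40,3))
    print(f,"y range",np.percentile(l[l[:,2]>20][:,1],[.5,99.5]))
    for i in range(len(h)):
        s=c[(c[:,0]>=ed[i])&(c[:,0]<ed[i+1])]
        if len(s): print(ed[i],len(s),np.median(s[:,2]).round(1),np.percentile(s[:,2],[5,95]).round(1))
z=np.load("w26.npz"); p=z["p"];P=z["P"];C=camT("wrist")
hsv=cv2.cvtColor(p,cv2.COLOR_RGB2HSV); v,u=np.mgrid[0:480,0:640]
g=(hsv[...,0]>50)&(hsv[...,0]<75)&(hsv[...,1]>120)&(u>140)&(u<260)&(v>130)&(v<250)
vv,uu=np.nonzero(g); q=np.array([ray_z(a,b,3,C)[:2] for a,b in zip(uu,vv)],np.float32); print("pad",cv2.minAreaRect(q))
```

```text
w26.npz y range [-32.99996674  32.80833321]
-27 9 14.5 [12.1 18.1]
-24 39 21.3 [17.2 23.9]
-21 38 24.0 [22.1 26.3]
-18 15 33.4 [30.2 34.5]
-15 29 37.5 [34.5 39.1]
-12 36 42.1 [40.5 45.2]
-9 46 48.0 [46.3 49.4]
-6 71 50.5 [49.2 52.2]
-3 112 51.6 [ 4.8 52.9]
0 131 50.9 [ 4.7 52.7]
3 127 49.1 [ 5.  50.8]
6 143 45.0 [ 5.  49.1]
9 17 4.9 [4.6 5.8]
12 19 4.8 [4.6 5.3]
15 19 5.0 [4.6 6.1]
18 16 4.9 [4.5 5.5]
w6.npz y range [-32.51166957  33.90826848]
-27 11 13.5 [12.8 15.1]
-24 77 19.5 [14.8 23. ]
-21 86 23.4 [20.8 25. ]
-18 63 28.0 [25.8 32.2]
-15 82 35.7 [33.5 38.3]
-12 81 41.4 [38.8 44.3]
-9 93 47.0 [44.3 49.5]
-6 107 50.1 [48.3 51.9]
-3 122 51.8 [50.  53.1]
0 135 51.3 [49.7 52.8]
3 154 49.6 [ 4.8 51.2]
6 179 45.5 [ 4.8 49.5]
9 27 5.0 [4.5 5.8]
12 27 5.0 [4.6 6.3]
15 26 5.1 [4.7 6.2]
18 24 4.9 [4.5 5.3]
pad ((427.6548156738281, -108.48764038085938), (90.72567749023438, 91.02468872070312), 82.26947021484375)
```

Run:
```python
from h import *
z=np.load("w26.npz"); P=z["P"]; a=np.radians(20.4); e=np.array([np.cos(a),np.sin(a)]); n=np.array([-np.sin(a),np.cos(a)]); o=np.array([430.4,-299.7])
u=355
for u in (345,360):
  for v in range(205,262,2):
    q=P[v,u]; print(v,((q[:2]-o)@e).round(1),((q[:2]-o)@n).round(1),q[2].round(1))
```

```text
205 34.3 6.7 -0.9
207 32.0 6.9 -0.4
209 29.7 7.2 0.4
211 27.2 7.3 0.2
213 24.7 7.5 0.2
215 22.3 7.7 0.8
217 20.0 7.9 1.5
219 18.1 8.2 3.9
221 15.5 8.3 3.3
223 12.9 8.5 3.0
225 10.9 8.8 5.2
227 8.1 8.9 3.9
229 5.7 9.1 4.2
231 3.1 9.3 4.1
233 0.6 9.5 4.2
235 -1.8 9.7 4.6
237 7.4 11.1 44.8
239 6.2 11.4 48.9
241 4.4 11.6 50.4
243 1.5 11.7 48.6
245 0.9 12.0 53.9
247 -2.2 12.1 51.4
249 -5.0 12.2 50.0
251 -8.6 12.3 46.3
253 -15.5 12.1 32.8
255 -23.2 11.9 17.5
257 -32.0 11.6 -0.5
259 -34.4 11.8 0.3
261 -37.1 12.0 0.2
205 32.9 -11.3 0.1
207 30.2 -11.2 -1.1
209 27.8 -11.1 -0.8
211 25.4 -10.9 -0.6
213 23.2 -10.6 0.7
215 20.3 -10.6 -1.2
217 19.2 -10.0 4.8
219 16.6 -9.9 4.3
221 14.3 -9.7 5.1
223 11.3 -9.7 3.3
225 8.9 -9.5 3.4
227 6.4 -9.3 3.7
229 4.0 -9.2 3.8
231 0.9 -9.1 2.1
233 -1.0 -8.8 4.2
235 7.6 -5.9 42.8
237 6.6 -5.5 47.1
239 5.1 -5.2 49.9
241 2.5 -5.1 48.9
243 0.5 -4.9 49.9
245 -1.0 -4.5 52.6
247 -3.8 -4.5 51.0
249 -6.8 -4.5 49.0
251 -11.5 -4.8 42.0
253 -20.6 -6.0 22.3
255 -31.5 -7.5 -2.0
257 -33.3 -7.2 0.5
259 -36.3 -7.0 -0.4
261 -39.2 -6.9 -1.1
```

Run:
```python
from h import *
st=manip.get_state()
print(st["ee_pos"],local(st,[422,-302.8,120],Rpsi(20.4)))
z=np.load("w6.npz"); p=z["p"];P=z["P"]; hsv=cv2.cvtColor(p,cv2.COLOR_RGB2HSV); v,u=np.mgrid[0:480,0:640]
g=(hsv[...,0]>50)&(hsv[...,0]<75)&(hsv[...,1]>120)&(u>340)&(u<455)&(v>50)&(v<165)
print("pad w6",cv2.minAreaRect(P[g][:,:2].astype(np.float32)),P[g].mean(0))
z=np.load("w26.npz"); p=z["p"];P=z["P"];hsv=cv2.cvtColor(p,cv2.COLOR_RGB2HSV)
g=(hsv[...,0]>50)&(hsv[...,0]<75)&(hsv[...,1]>120)&(u>140)&(u<260)&(v>130)&(v<250)
print("pad w26",cv2.minAreaRect(P[g][:,:2].astype(np.float32)),P[g].mean(0))
z=np.load("last_top.npz"); p=z["p"];P=cloud(z["d"],camT("top"));hsv=cv2.cvtColor(p,cv2.COLOR_RGB2HSV)
g=(hsv[...,0]>50)&(hsv[...,0]<75)&(hsv[...,1]>120)&(u>310)&(u<360)&(v>260)&(v<312)
print("pad top",cv2.minAreaRect(P[g][:,:2].astype(np.float32)),P[g].mean(0))
```

```text
[ 473.44214459 -250.76848315  319.99454564] (array([-0.0636,  0.0361,  0.2   ]), array([ 0.12, -0.05, -4.98]))
pad w6 ((427.6421203613281, -108.8592300415039), (87.49263763427734, 93.5508041381836), 80.5323486328125) [nan nan nan]
pad w26 ((427.39202880859375, -108.7332534790039), (91.17330169677734, 91.44226837158203), 81.89680480957031) [nan nan nan]
pad top ((425.5230407714844, -109.76742553710938), (93.4189224243164, 93.47696685791016), 82.00486755371094) [ 425.68362086 -111.08175956    1.80738542]
```

Emit:
jog_arm(series=[[-0.022,0.012,0.02,0,0,-2,0.0854],[-0.045,0.025,0.06,0,0,-4,0.0854],[-0.0635,0.036,0.1,0,0,-5,0.0854],[-0.0635,0.036,0.145,0,0,-5,0.0854],[-0.0635,0.036,0.18,0,0,-5,0.0854]])

```text
time_s: 30.8
ee_pos: [420.9, -302.6, 138.2]
orientation: [0.001, 0.984, 0.177, 0.0]
wrist_force: [0.2, -0.2, -0.1]
finger_gap: 85.4
```

Emit:
jog_arm(series=[[0,0,0,0,0,0,0.0854],[0,0,0,0,0,0,0.0854],[0,0,0,0,0,0,0.0854]])

```text
time_s: 31.1
ee_pos: [424.1, -304.3, 142.3]
orientation: [0.003, 0.984, 0.177, 0.002]
wrist_force: [0.4, 0.7, 0.1]
finger_gap: 85.3
```

Run:
```python
from h import *
p,d,C=shot("wrist","w27"); np.savez("w27",p=p,d=d,P=cloud(d,C))
st=manip.get_state(); print(st["ee_pos"],st["joints"].round(2),local(st,[422,-302.8,4],Rpsi(20.4)))
```

```text
[ 424.24713846 -304.55566783  142.43953233] [-0.62  0.3  -0.32  0.94 -0.    2.16] (array([-0.002 , -0.0033,  0.1384]), array([ 0.37, -0.2 , -0.  ]))
```

View pics/w27.png

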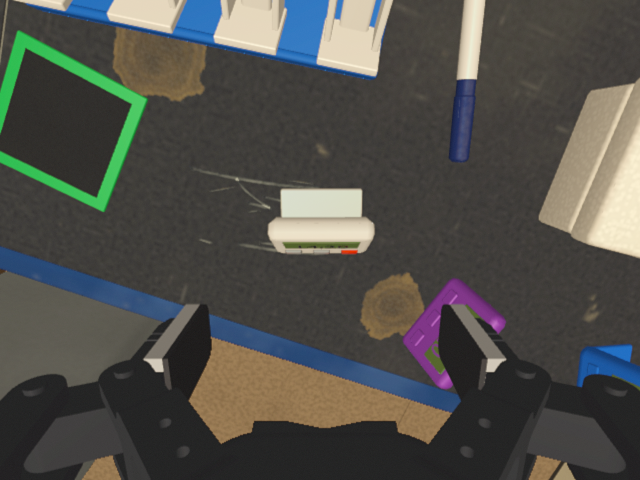

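Emit:
jog_arm(series=[[-0.002,-0.003,0.04,0,0,0,0.0854],[-0.002,-0.003,0.08,0,0,0,0.0854],[-0.002,-0.003,0.1,0,0,0,0.0854],[-0.002,-0.003,0.1,0,0,0,0.0854]])

```text
time_s: 31.55
ee_pos: [418.8, -300.9, 38.8]
orientation: [0.0, 0.984, 0.177, -0.0]
wrist_force: [-0.8, 0.7, -0.1]
finger_gap: 85.5
```

Run:
```python
from h import *
p,d,C=shot("wrist","w28"); np.savez("w28",p=p,d=d,P=cloud(d,C))
st=manip.get_state(); print(st["ee_pos"],st["wrist_force"],local(st,[422,-302.8,4],Rpsi(20.4)))
```

```text
[ 419.96743379 -301.77446084   40.36473257] [-0.23552238 -0.22971969  0.58558956] (array([0.0015, 0.0016, 0.0364]), array([ 0.14, -0.04, -0.02]))
```

View pics/w28.png

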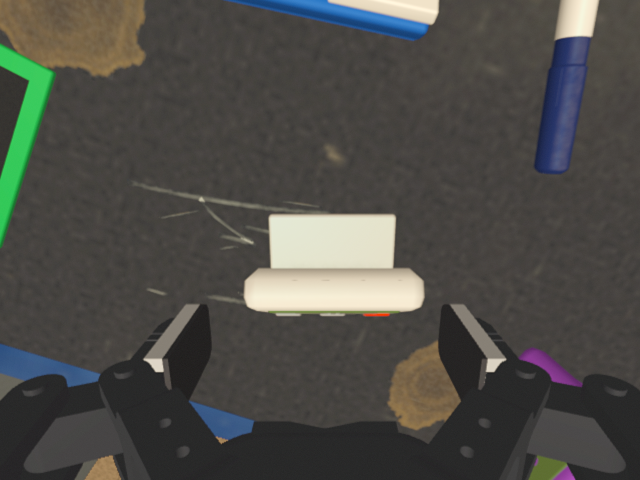

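Emit:
jog_arm(series=[[0.001,0.0025,0.01,0,0,0,0.0854],[0.001,0.0025,0.025,0,0,0,0.0854],[0.001,0.0025,0.035,0,0,0,0.0854],[0.001,0.0025,0.035,0,0,0,0.0854]])

```text
time_s: 32.0
ee_pos: [421.4, -303.7, 4.5]
orientation: [0.001, 0.984, 0.177, 0.0]
wrist_force: [-1.4, -0.3, 0.2]
finger_gap: 85.6
```

Run:
```python
from h import *
p,d,C=shot("wrist","w29")
st=manip.get_state(); print(st["ee_pos"],st["wrist_force"],local(st,[422,-302.8,4],Rpsi(20.4)))
```

```text
[ 421.58169645 -303.8786171     4.96947416] [ 0.25665514 -0.35452385  0.22548039] (array([ 0.0008, -0.0009,  0.001 ]), array([ 0.13, -0.04, -0.04]))
```

View pics/w29.png

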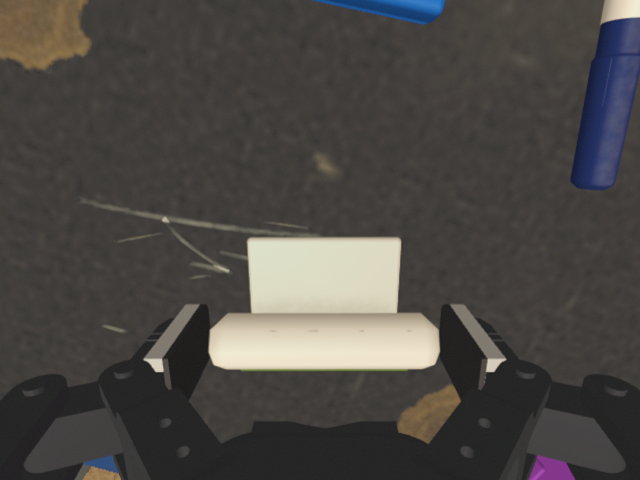

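Emit:
jog_arm(series=[[0,0,0,0,0,0,0.06],[0,0,0,0,0,0,0.06],[0,0,0,0,0,0,0.06],[0,0,0,0,0,0,0.06],[0,0,0,0,0,0,0.06]], newtons=35)

```text
time_s: 32.55
ee_pos: [422.2, -304.4, 5.7]
orientation: [0.002, 0.984, 0.177, 0.001]
wrist_force: [0.2, -1.2, 5.0]
finger_gap: 66.0
```

Emit:
jog_arm(series=[[0,0,-0.01,0,0,0,0.06],[0,0,-0.03,0,0,0,0.06],[0,0,-0.06,0,0,0,0.06],[0,0,-0.06,0,0,0,0.06]])

```text
time_s: 32.95
ee_pos: [423.6, -305.3, 68.5]
orientation: [0.003, 0.984, 0.177, 0.003]
wrist_force: [0.5, -0.5, -1.2]
finger_gap: 65.7
```

Run:
```python
from h import *
p,d,C=shot("wrist","w30"); np.savez("w30",p=p,d=d)
st=manip.get_state(); print(st["ee_pos"],st["wrist_force"],local(st,[422,-115,64],Rpsi(6)))
```

```text
[ 422.77343051 -304.65655057   66.8668026 ] [ 0.44704945  0.87488522 -1.33342271] (array([ 0.0652, -0.1781,  0.002 ]), array([ 0.31, -0.22, 14.36]))
```

View pics/w30.png

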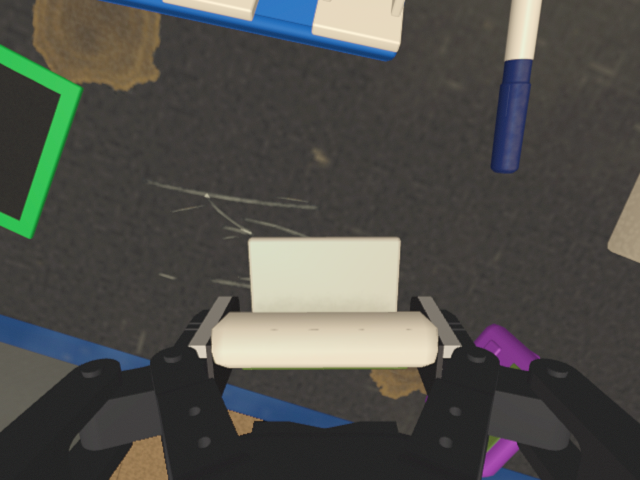

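Emit:
jog_arm(series=[[0.016,-0.044,0,0,0,3.6,0.06],[0.032,-0.089,0,0,0,7.2,0.06],[0.049,-0.133,0,0,0,10.8,0.06],[0.067,-0.1835,0.005,0.1,-0.1,14.4,0.06],[0.067,-0.1835,0.005,0.1,-0.1,14.4,0.06]])

```text
time_s: 33.5
ee_pos: [417.2, -103.2, 58.0]
orientation: [-0.002, 0.998, 0.055, -0.003]
wrist_force: [-0.4, -0.8, -0.5]
finger_gap: 65.7
```

Emit:
jog_arm(series=[[0,0,0,0,0,0,0.06],[0,0,0,0,0,0,0.06],[0,0,0,0,0,0,0.06]])

```text
time_s: 33.8
ee_pos: [420.6, -109.6, 59.4]
orientation: [0.001, 0.999, 0.051, -0.0]
wrist_force: [0.9, 0.1, -0.3]
finger_gap: 65.2
```

Run:
```python
from h import *
p,d,C=shot("wrist","w31"); np.savez("w31",p=p,d=d)
st=manip.get_state(); print(st["ee_pos"],st["wrist_force"],local(st,[422.8,-109.2,20],Rpsi(6)))
P=cloud(d,C); hsv=cv2.cvtColor(p,cv2.COLOR_RGB2HSV)
g=(hsv[...,0]>50)&(hsv[...,0]<75)&(hsv[...,1]>120); v,u=np.nonzero(g); q=np.array([ray_z(a,b,3,C)[:2] for a,b in zip(u,v)],np.float32); print(len(q),q.min(0),q.max(0))
```

```text
[ 420.62799834 -109.67952164   59.42758296] [ 0.07764593 -0.30306187 -0.21211442] (array([ 0.0022, -0.0003,  0.0394]), array([ 0.06,  0.02, -0.17]))
5841 [ 388.06552 -159.46362] [478.55734  -59.642895]
```

View pics/w31.png

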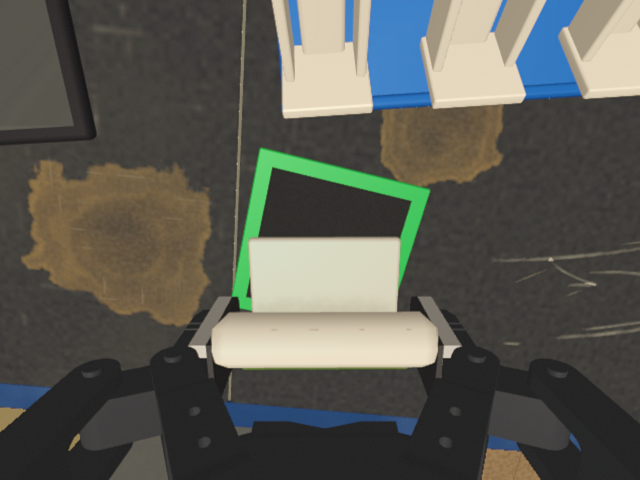

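Run:
```python
from h import *
C=camT("wrist"); a=ray_z(262,150,3,C); b=ray_z(429,190,3,C); m=(a+b)/2; t=(b-a)[:2]; L=np.linalg.norm(t); t/=L; n=np.array([t[1],-t[0]]); 
if n[0]>0: n=-n
print(a,b,L,"center",m[:2]+45*n)
```

```text
[477.10886815 -72.42701742   3.        ] [ 465.77373541 -159.27166569    3.        ] 87.58126607601777 center [ 426.81978228 -110.02525387]
```

Consistent pad centre (~427, -109). Lowering.

Emit:
jog_arm(series=[[0.002,-0.0005,0.015,0,0,0,0.06],[0.002,-0.0005,0.03,0,0,0,0.06],[0.002,-0.0005,0.042,0,0,0,0.06],[0.002,-0.0005,0.047,0,0,0,0.06],[0.002,-0.0005,0.047,0,0,0,0.06]])

```text
time_s: 34.35
ee_pos: [421.7, -108.3, 11.9]
orientation: [0.0, 0.999, 0.051, -0.001]
wrist_force: [-0.4, -0.5, -0.3]
finger_gap: 66.0
```

Run:
```python
from h import *
st=manip.get_state(); print(st["ee_pos"],st["wrist_force"],local(st,[422.8,-109.2,8],Rpsi(6)))
```

```text
[ 421.7174812  -108.32691758   11.90044102] [-0.41856892 -0.49217042 -0.30409781] (array([0.001 , 0.001 , 0.0039]), array([ 0.01,  0.11, -0.13]))
```

Emit:
jog_arm(series=[[0.001,0.0008,0.001,0,0,0,0.06],[0.001,0.0008,0.002,0,0,0,0.06],[0.001,0.0008,0.003,0,0,0,0.06],[0.001,0.0008,0.004,0,0,0,0.06],[0.001,0.0008,0.004,0,0,0,0.06]])

```text
time_s: 34.85
ee_pos: [423.7, -108.4, 8.7]
orientation: [0.0, 0.999, 0.052, 0.0]
wrist_force: [-0.3, -0.1, 2.3]
finger_gap: 65.5
```

Emit:
jog_arm(series=[[0,0,0.001,0,0,0,0.06],[0,0,0.001,0,0,0,0.0854],[0,0,0.001,0,0,0,0.0854],[0,0,-0.005,0,0,0,0.0854],[0,0,-0.02,0,0,0,0.0854]])

```text
time_s: 35.35
ee_pos: [422.1, -108.0, 27.9]
orientation: [-0.0, 0.999, 0.052, -0.002]
wrist_force: [-0.3, 0.5, -0.2]
finger_gap: 85.7
```

Emit:
jog_arm(series=[[0,0,-0.04,0,0,0,0.0854],[0,0,-0.08,0,0,0,0.0854],[0,0,-0.13,0,0,0,0.0854],[0.02,0,-0.18,0,0,0,0.0854],[0.04,0,-0.22,0,0,0,0.0854]])

```text
time_s: 35.85
ee_pos: [462.8, -103.9, 251.2]
orientation: [0.0, 0.999, 0.052, 0.0]
wrist_force: [1.0, 0.3, -0.9]
finger_gap: 85.1
```

Emit:
jog_arm(series=[[0,0,0,0,0,0,0.085],[0,0,0,0,0,0,0.085],[0,0,0,0,0,0,0.085]])

```text
time_s: 36.15
ee_pos: [461.7, -103.8, 247.1]
orientation: [-0.0, 0.999, 0.052, -0.002]
wrist_force: [-0.3, -0.1, -0.3]
finger_gap: 84.8
```

Run:
```python
from h import *
p,d,C=shot("wrist","w32"); P=cloud(d,C); np.savez("w32",p=p,d=d,P=P)
hsv=cv2.cvtColor(p,cv2.COLOR_RGB2HSV)
g=(hsv[...,0]>50)&(hsv[...,0]<75)&(hsv[...,1]>120)&(P[...,2]<10); v,u=np.nonzero(g); q=np.array([ray_z(a,b,3,C)[:2] for a,b in zip(u,v)],np.float32); r=cv2.minAreaRect(q); print("pad",r)
m=(abs(P[...,0]-428)<50)&(abs(P[...,1]+109)<50)&(P[...,2]>14)&(P[...,2]<70); t=P[m]; print("timer",cv2.minAreaRect(t[:,:2].astype(np.float32)),np.percentile(t[:,2],99))
s=t[t[:,2]>51]; print(cv2.minAreaRect(s[:,:2].astype(np.float32)))
st=manip.get_state(); print(st["ee_pos"],st["time_s"])
```

```text
pad ((428.0637512207031, -109.07319641113281), (90.3625717163086, 90.61512756347656), 82.23719024658203)
timer ((424.8873596191406, -108.47608947753906), (33.05351638793945, 66.78978729248047), 6.373923301696777) 55.85666920506761
((432.5289611816406, -107.00114440917969), (15.227031707763672, 65.6082992553711), 7.057563304901123)
[ 461.38713907 -103.72325569  246.74529461] 36.2
```

View pics/w32.png

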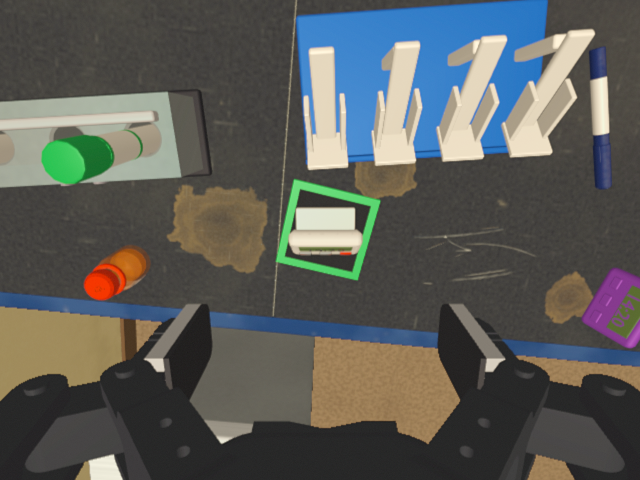

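Run:
```python
from h import *
def bar(P,n):
    m=(P[...,2]>77)&(P[...,2]<92)&(P[...,0]>485)&(P[...,0]<560)&(P[...,1]>70)&(P[...,1]<240); q=P[m][:,:2].astype(np.float32)
    a=np.radians(9.4); l=q@np.array([np.cos(a),np.sin(a)]); q=q[abs(l-np.median(l))<9]
    v=cv2.fitLine(q,cv2.DIST_HUBER,0,.01,.01).ravel(); print(n,len(q),"bar az",np.degrees(np.arctan2(v[1],v[0]))%180-90)
bar(np.load("w2.npz")["P"],"initial")
p,d,C=shot("top","t33"); P=cloud(d,C)
bar(P,"now top")
cv2.imwrite("pics/t33c.png",cv2.resize(p[150:330,130:470],None,fx=2.35,fy=2.35,interpolation=cv2.INTER_CUBIC)[:,:,::-1])
hsv=cv2.cvtColor(p,cv2.COLOR_RGB2HSV)
for n,lo,hi in (("g",45,80),("b",95,125)):
    m=(hsv[...,0]>lo)&(hsv[...,0]<hi)&(hsv[...,1]>100)&(P[...,2]>130)&(P[...,0]<560)&(P[...,0]>440)&(P[...,1]>20)&(P[...,1]<200)
    print(n,m.sum(),np.nanpercentile(P[m],[2,50,98],axis=0).round(1))
for l in ("red_bottle_center","beaker_center","timer_center"): print(l,[(round(r["score"],2),np.round(r["at"])) for r in manip.search_frame(l,"top")])
p,d,C=shot("scene","s33"); cv2.imwrite("pics/s33c.png",cv2.resize(p[100:300,150:400],None,fx=3,fy=3)[:,:,::-1])
```

```text
initial 1269 bar az 11.012016
now top 177 bar az 9.058098
g 71 [[487.   36.8 159.9]
 [496.8  47.7 166.7]
 [506.9  58.  172.5]]
b 79 [[470.2 151.9 159.1]
 [480.  163.4 166.2]
 [490.2 175.4 173.6]]
red_bottle_center [(0.73, array([374.,  84.,  65.]))]
beaker_center [(0.7, array([709.,  82.,  14.]))]
timer_center [(0.86, array([ 383., -420.,   42.])), (0.73, array([ 375., -564.,   38.])), (0.59, array([ 745., -258.,   28.]))]
```

View pics/t33c.png

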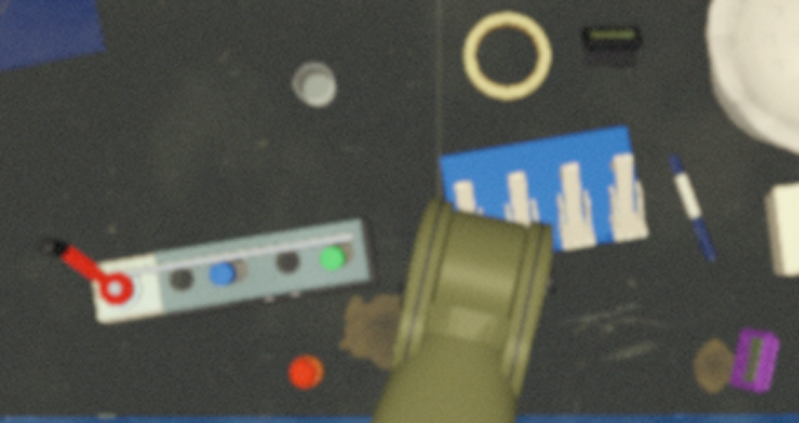

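View pics/s33c.png

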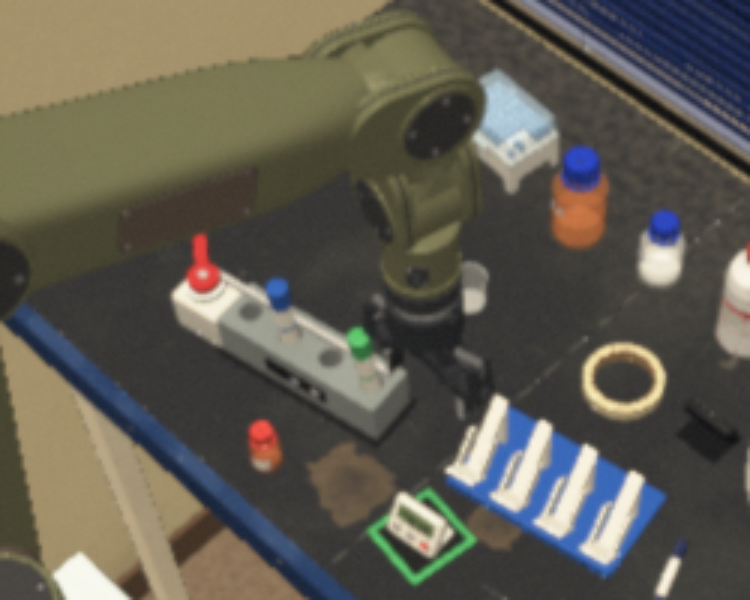

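Emit:
jog_arm(series=[[0,0.03,-0.03,0,0,0,0.085],[0,0.07,-0.06,0,0,0,0.085],[0,0.11,-0.08,0,0,0,0.085],[0,0.16,-0.08,0,0,0,0.085],[0,0.2,-0.08,0,0,0,0.085]])

```text
time_s: 36.95
ee_pos: [484.3, -305.5, 329.1]
orientation: [0.001, 0.999, 0.052, 0.0]
wrist_force: [0.2, -0.3, -0.3]
finger_gap: 85.0
```

Emit:
jog_arm(series=[[-0.02,0.05,0,0,0,0,0.085],[-0.04,0.1,0,0,0,0,0.085],[-0.06,0.15,0,0,0,0,0.085],[-0.08,0.18,0,0,0,0,0.085],[-0.08,0.18,0,0,0,0,0.085]])

```text
time_s: 37.45
ee_pos: [420.0, -495.5, 326.6]
orientation: [0.001, 0.999, 0.048, -0.002]
wrist_force: [0.9, 0.6, -0.4]
finger_gap: 85.1
```

Emit:
jog_arm(series=[[0,0,0,0,0,0,0.085],[0,0,0,0,0,0,0.085],[0,0,0,0,0,0,0.085],[0,0,0,0,0,0,0.085],[0,0,0,0,0,0,0.085]])

```text
time_s: 37.95
ee_pos: [423.8, -489.3, 329.1]
orientation: [0.0, 0.999, 0.053, -0.0]
wrist_force: [0.6, 0.2, 0.4]
finger_gap: 85.1
```

Run:
```python
from h import *
p,d,C=shot("top","t34"); P=cloud(d,C)
cv2.imwrite("pics/t34c.png",cv2.resize(p[150:330,130:470],None,fx=2.35,fy=2.35,interpolation=cv2.INTER_CUBIC)[:,:,::-1])
print([(round(r["score"],2),np.round(r["at"])) for r in manip.search_frame("timer_center","top")])
m=(abs(P[...,0]-428)<45)&(abs(P[...,1]+109)<45)&(P[...,2]>14)&(P[...,2]<70); t=P[m]; print("timer",cv2.minAreaRect(t[:,:2].astype(np.float32)))
print(manip.get_state()["time_s"])
```

```text
[(0.93, array([ 386., -418.,   42.])), (0.92, array([ 430., -107.,   41.])), (0.8, array([ 745., -259.,   28.])), (0.62, array([ 375., -566.,   37.]))]
timer ((425.2142333984375, -108.39309692382812), (41.463741302490234, 67.57416534423828), 7.069723606109619)
38.05
```

View pics/t34c.png

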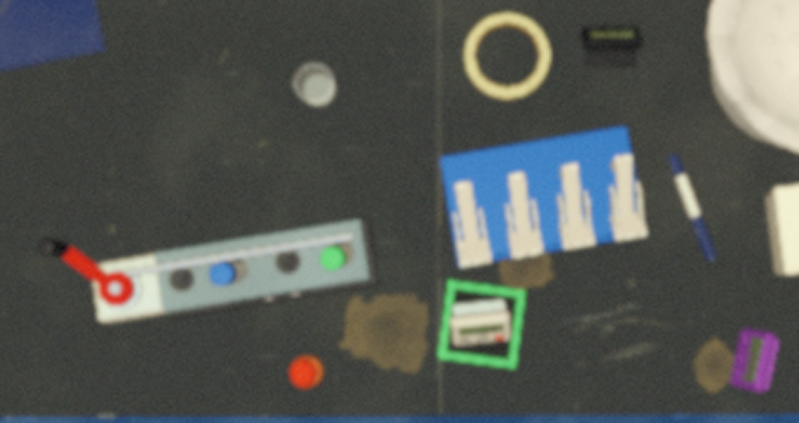

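```bash
python3 -c "
from workcell import manip
print(manip.close_job())"
```

```text
the job is handed in; nothing more can be done
None
```

I finished the job and handed it in at about 38 s of the 210 s allowed. I got no verdict back.

- **Lever:** I swung it to the unlocked stop (bar within about 0.5° of the mixer's x axis, 12 N resistance). After the tubes were in, I swung it back to the locked stop. The last reading has the bar parallel to the sockets within about 0.5°, and about 14 N at the stop. At the very start the lever stood about 1.6° short of the locked stop, so it now sits slightly further over than I found it.
- **Tubes:** only two were there, blue and green. Blue is in socket 3 and green in socket 1, both cap up. Before locking, both cap tops read about 168 mm, which matches fully home.
- **Tube lean:** with the bar locked, both tubes lean about 4–5° toward the robot. That matches the play in the sockets, so I left them.
- **Timer:** it stands upright on the pad, its centre within about 2 mm of the pad's centre, and it had not moved at the last look. I gripped it across its 68 mm length, not across x, because its body is slanted.
- **Bystanders:** the red bottle and beaker read within about 4 mm of where they started, which is no more than the detector's error. I didn't touch them or the timer look-alikes, and the arm was clear of everything when I handed in.

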